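# Find the heavy side of a turning blank on the lathe and hold it down

## Robot

A 7-joint arm with a two-finger parallel gripper is mounted at the origin on the work surface. World frame = base frame: x ahead of the robot, y to its left, z up, the work surface at z = 0. Lengths are in m, angles in rad, forces in N, time in s.
With the tool pointing down it reaches from about 0.4 to 0.875 m from the base axis. Payload 6.5 kg.
Tool frame: the origin (TCP) lies at the very end of the fingers, on their centre line; the grasp point (between the pads) lies 19 mm behind it (hold_point_z is the distance from the TCP to the grasp point, in m); z points along the fingers, y is the direction in which the jaws open and shut (so a half turn about z gives the same grasp; the last joint's range is limited). The gripper opens to 85 mm and grips with 20 to 120 N. Pads are 22 mm wide; open, the fingers measure 114 mm over their backs; the gripper's body (76 mm by 85 mm) begins 54 mm behind the grasp point. The pads swing forward as they close: fully open they stand 13 mm farther back than shut.
Start: joints at [-0.066, 0.536, -0.004, 1.538, 0.003, 1.067, -0.071], TCP at [0.65, 0, 0.231] pointing down, gripper open.
Joint ranges: [-2.7, 2.7], [-0.37, 2.16], [-1.27, 1.26], [0.24, 2.4], [-1.31, 4.45], [0.19, 1.91], [-2.76, 2.76]. Speed limits (rad/s): [2.39, 2.39, 3.14, 3.14, 3.14, 3.14, 3.14].

## Interface

Orientations are given as a unit quaternion [x, y, z, w].
In Python, from cell import * gives the robot as it stands. The module is installed in compiled form; this text tells all that it offers.
- The arm moves only by the tool step_arm, never from a script. Its argument "rows" is a list of rows, each an object with "dp": the shift along the tool's x, y, z in mm, a list of three; "angular": the turn, a rotation vector about the tool's x, y, z in rad, a list of three; "grip": the finger opening in mm, from 0 to 85.4. A call has exactly 8 rows; each row is the pose to reach, as a shift and turn from the pose measured when the call began, along the tool's axes at that moment; what a row does not reach only later rows make up. A row lasts 1/10 s, in which the tool goes at most 50 mm and 8.59 degrees, less where a joint would pass 70% of its speed; a pose out of reach is approached as far as the arm can. A call with a gripper value outside its range is refused whole. The fingers move at their own pace and stop on an object; the grip force is fixed at half the most. Time passes only in rows, so rows that repeat a pose let the fingers close, or fill a call up. It gives the time, the measured TCP pose, the force and the opening at its end, in the units of the state.
- state(): the state, without advancing time (a new reading comes with each control period).
- snapshot(name): name is "scene" or "side" or "wrist"; returns the picture (384x512x3 uint8, blue, green, red); there is no depth.
- camera_params(name): a dict with "intrinsics" (3x3 intrinsics, pixels), "k1" (the pictures are not rectified: a ray, as slopes to the right and down, at radius r is drawn at 1 + k1 r^2 times it, then the intrinsics apply), "pose" (4x4, takes a point from camera to world coordinates). Camera axes: x right, y down, z forward; pixel columns grow to the right and rows downward; lengths in m; the calibration is good to about 2 mm. A picture is of the moment at which its call begins: read the wrist's pose just before it. camera_params takes no time and is no camera call; for the wrist camera it gives the pose at the moment of the call.
- sign_off(): hands the job in, once; it reports no verdict.
Trained networks look in the newest picture that a camera, given by its name, has taken for a name from the list of things; names that differ only in an ending like _2 or _b are one class to them, and where a whole thing is asked for, a point or a joint stands for the part that bears it (a point fixed in the world has none). Each returns a list of dicts, best first, with "confidence" (0 to 1); they miss things now and then, are a little off and sometimes report something else, mostly with a low value. They report only what shows in the picture. A call takes as long as a camera call.
- regions_of(camera, name): "mask" (384x512 bool, what is visible of it).
- pinpoint(camera, name): "at" ([x, y, z] in m, in world coordinates, good to about 4 mm: a listed point, or the origin of a listed thing).
The state is a dict: "clock": time; "joint_pos": joint angles; "qd": joint speeds; "joint_torque": joint torques, N m; "position": TCP position; "orientation": TCP orientation; "ft_force": force on the tool from outside, world axes, zero at the start; "torque": the same for the moment, N m; "gripper_width": finger opening in m.
Only numpy, scipy, OpenCV 4.12 (cv2) and the standard library are available. Lean on these libraries where they do the work, as an engineer would, in place of code of your own. Each camera call takes 0.05 s, during which the arm holds its last target. There are 200 camera calls.

## Task

A fresh, unevenly heavy wooden blank is mounted in the lathe's chuck; the spindle drags, so it stays wherever it is left. Take the blank by its rim and turn it by hand to feel which side is the heavy one, then bring that side straight down and finish while still gripping the rim so, holding the blank still for me to mark its light side. Leave the loose things on the bench alone.

Things in the scene. Friction and masses are not known exactly. Their poses are not given: they have to be found in the camera images.
- blank_center (a point): Centre of the blank: a plain round wooden disc, 200 mm across, 56 mm thick, upright on the lathe's level spindle, axis 205 mm above the bench. Frame turns with the blank: y runs along the spindle to the headstock, z points to the knot. No mark, knot or jaw shows which side is heavy. The rim is free: chuck (90 mm across) behind it, headstock from 110 mm along +y (285 mm high), bed 125 mm below the axis.
- blank_knot (a point): A dark round knot on the blank's rim, 20 mm wide, at mid-thickness, 100 mm from the axis; it only helps to see how far the blank has turned. Its place says nothing of the weight. Belt and bearing drag is a steady 0.28 N m either way, so the blank stays where it is left. The heavy side pulls with at most 0.18 to 0.24 N m (when level with the axis), so 1.8 to 2.4 N at the rim.
- gouge_mid (a point): Bystander: a bowl gouge lying on the bench in front of the lathe, 450 mm long, 34 mm thick, wooden handle; this point is near its middle, x along it to the steel tip.
- chuck_key_mid (a point): Bystander: a steel T-shaped chuck key lying flat on the bench, 110 by 95 mm, 12 mm thick; this point is near its middle.
- wax_tin_mid (a point): Bystander: a round closed metal wax tin standing on the bench, 84 mm across, 55 mm high; this point is at its centre.

How it is judged:
By the outcome, as a careful person would: the job done as asked, in the order asked, and still so for the second after the job is handed in, while the arm keeps its last pose, push and grip.
It also fails if it takes over 72 s, if anything falls off the work surface, if the arm or the gripper's body presses on something with over 40 N, if the wrist force passes 120 N, or if a joint passes its speed limit or range.

## Working session

There is one attempt and no reset: what is moved stays moved. The work goes in short steps, Python scripts to look and compute and a tool call to move; the robot and the scene stay as the last step left them, time stands still between calls to the robot, and variables do not carry over. Pictures are saved under pics/ and viewed, about 8 in all and at most 12, crops included, and the job is handed in when it is done.

Besides the shell and the picture viewer there is one more tool, called after ">>>" as a command line: name --argument value ..., lists and objects as JSON in quotes. step_arm: Moves the arm, as the interface text tells. Its arguments: {"type":"object","properties":{"rows":{"type":"array"}},"required":["rows"]}

```bash
mkdir -p pics; cat > h.py <<'E'
from cell import *
import numpy as np, cv2
from scipy.spatial.transform import Rotation as R
np.set_printoptions(precision=4,suppress=True)
def show():
    s=state()
    for k in ("clock","position","orientation","ft_force","torque","gripper_width","joint_pos"): print(k,np.round(s[k],4))
    return s
def pts(cam,names,n=3):
    for nm in names:
        print(nm,[(np.round(d["at"],4),round(d["confidence"],2)) for d in pinpoint(cam,nm)[:n]])
E
python3 - <<'E'
from h import *
show()
a=snapshot("scene");b=snapshot("side")
cv2.imwrite("pics/a.png",np.vstack([cv2.resize(np.hstack([a,b]),(800,300))]))
N=["blank_center","blank_knot","gouge_mid","chuck_key_mid","wax_tin_mid"]
for c in("scene","side"): print(c);pts(c,N,2)
E
```

```text
clock 0.0
position [ 0.6494 -0.      0.2304]
orientation [ 0.7071  0.7071 -0.0007 -0.0006]
ft_force [-0.003   0.0986  0.1741]
torque [-0.0221  0.0005 -0.0333]
gripper_width 0.0852
joint_pos [-0.0662  0.5372 -0.0044  1.5389  0.0026  1.0673 -0.0712]
scene
blank_center [(array([ 0.5612, -0.071 ,  0.2045]), 0.66)]
blank_knot [(array([ 0.5077, -0.0694,  0.1213]), 0.77)]
gouge_mid [(array([ 0.3881, -0.3095,  0.0202]), 0.93)]
chuck_key_mid [(array([ 0.4238, -0.0015,  0.0044]), 0.76)]
wax_tin_mid [(array([0.3885, 0.2265, 0.0253]), 0.56)]
side
blank_center [(array([ 0.5621, -0.0702,  0.2067]), 0.87)]
blank_knot [(array([ 0.5069, -0.0748,  0.123 ]), 0.63)]
gouge_mid [(array([ 0.3904, -0.3117,  0.0155]), 0.77)]
chuck_key_mid [(array([ 0.4237, -0.0006,  0.0043]), 0.78)]
wax_tin_mid [(array([0.3897, 0.2303, 0.0286]), 0.74)]
```

View pics/a.png

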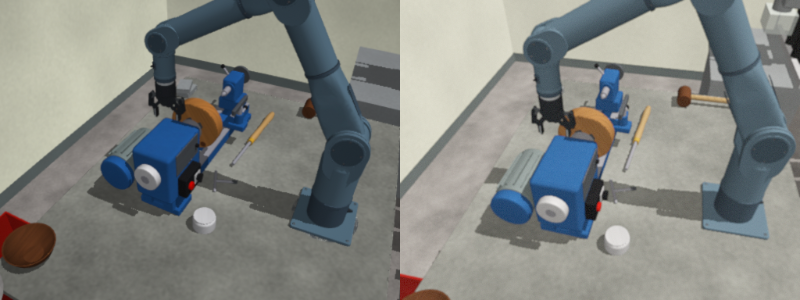

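```bash
python3 - <<'E'
from h import *
w=snapshot("wrist");p=camera_params("wrist");print(np.round(p["pose"],4).tolist(),np.round(p["intrinsics"],1).tolist(),p["k1"])
pts("wrist",["blank_center","blank_knot"],2)
for c in("scene","side"):
    q=camera_params(c);print(c,np.round(q["pose"],3).tolist(),q["k1"],q["intrinsics"][0][0])
b=snapshot("side")
cv2.imwrite("pics/b.png",np.hstack([cv2.resize(w,(400,300)),cv2.resize(b[90:240,100:300],(400,300))]))
E
```

```text
[[1.0, 0.0006, -0.0002, 0.6487], [0.0005, -0.9483, -0.3173, 0.0805], [-0.0003, 0.3173, -0.9483, 0.3729], [0.0, 0.0, 0.0, 1.0]] [[267.8, 0.0, 255.9], [0.0, 267.8, 190.9], [0.0, 0.0, 1.0]] 0.01420361186295952
blank_center []
blank_knot []
scene [[-0.903, -0.267, 0.336, 0.036], [-0.429, 0.563, -0.706, 1.026], [-0.001, -0.782, -0.623, 1.054], [0.0, 0.0, 0.0, 1.0]] -0.11242294805670434 480.3278615619844
side [[-0.979, -0.141, 0.149, 0.307], [-0.205, 0.671, -0.712, 0.836], [0.0, -0.728, -0.686, 0.981], [0.0, 0.0, 0.0, 1.0]] 0.011653706265953212 429.3775965288177
```

View pics/b.png

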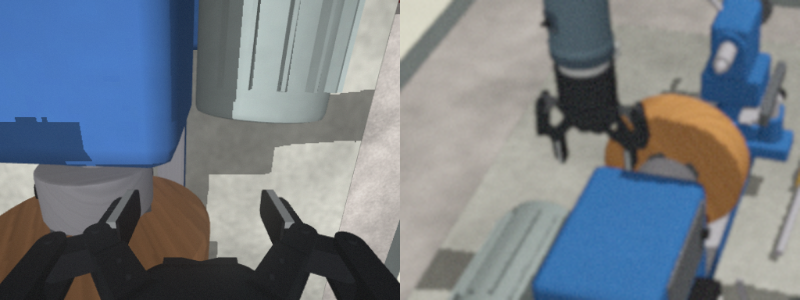

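>>> step_arm --rows '[{"dp": [0, 0, -45], "angular": [0, 0, -0.14], "grip": 85}, {"dp": [0, 0, -90], "angular": [0, 0, -0.28], "grip": 85}, {"dp": [0, 0, -130], "angular": [0, 0, -0.42], "grip": 85}, {"dp": [-20, -25, -150], "angular": [0, 0, -0.56], "grip": 85}, {"dp": [-40, -50, -150], "angular": [0, 0, -0.7], "grip": 85}, {"dp": [-55, -75, -150], "angular": [0, 0, -0.84], "grip": 85}, {"dp": [-70, -87, -150], "angular": [0, 0, -0.98], "grip": 85}, {"dp": [-70, -87, -150], "angular": [0, 0, -1.1], "grip": 85}]'

```text
clock: 1.6
position: [0.5614, -0.0732, 0.3819]
orientation: [0.233, 0.973, -0.001, 0.0]
ft_force: [-0.0, -0.1, -0.0]
gripper_width: 0.0848
```

>>> step_arm --rows '[{"dp": [0, 0, 0], "angular": [0, 0, -0.14], "grip": 85}, {"dp": [0, 0, 0], "angular": [0, 0, -0.28], "grip": 85}, {"dp": [0, 0, 0], "angular": [0, 0, -0.42], "grip": 85}, {"dp": [0, 0, 0], "angular": [0, 0, -0.47], "grip": 85}, {"dp": [0, 0, 0], "angular": [0, 0, -0.47], "grip": 85}, {"dp": [0, 0, 0], "angular": [0, 0, -0.47], "grip": 85}, {"dp": [0, 0, 0], "angular": [0, 0, -0.47], "grip": 85}, {"dp": [0, 0, 0], "angular": [0, 0, -0.47], "grip": 85}]'

```text
clock: 2.4
position: [0.5614, -0.0731, 0.3819]
orientation: [0.0, 1.0, -0.001, 0.0]
ft_force: [0.0, -0.1, -0.2]
gripper_width: 0.0845
```

```bash
cat >> h.py <<'E'
def rect(img,cam,p=None):
    "undistort by own mapping; returns rectified picture with same K"
    q=p or camera_params(cam);K=np.array(q["intrinsics"]);return cv2.undistort(img,K,np.array([q["k1"],0,0,0.]))
def proj(P,q):
    T=np.linalg.inv(np.array(q["pose"]));X=np.atleast_2d(P)@T[:3,:3].T+T[:3,3]
    s=X[:,:2]/X[:,2:];r2=(s**2).sum(1,keepdims=True);s=s*(1+q["k1"]*r2);K=np.array(q["intrinsics"])
    return s*[K[0,0],K[1,1]]+K[:2,2]
def disc(c,yaw,r=.1,t=.056):
    "near-headstock and far rim circles"
    a=np.linspace(0,2*np.pi,181);n=np.array([-np.sin(yaw),np.cos(yaw),0]);u=np.array([np.cos(yaw),np.sin(yaw),0]);z=np.array([0,0,1])
    ring=r*(np.cos(a)[:,None]*u+np.sin(a)[:,None]*z)
    return [np.array(c)+ring+n*t/2,np.array(c)+ring-n*t/2]
E
python3 - <<'E'
from h import *
s=show()
p=camera_params("wrist");w=snapshot("wrist")
print(np.round(p["pose"],4).tolist())
pts("wrist",["blank_center","blank_knot"],2)
m=regions_of("wrist","blank_center");print([(d["confidence"],d["mask"].sum()) for d in m])
np.savez("w.npz",w=w,pose=p["pose"],m=m[0]["mask"] if m else 0)
for yaw,col in((0,(0,255,0)),):
    for c in disc([.562,-.07,.206],yaw): cv2.polylines(w,[np.round(proj(c,p)).astype(int)],True,col,1)
cv2.imwrite("pics/c.png",w)
for c in("scene","side"): snapshot(c);print(c);pts(c,["blank_center","blank_knot"],2)
E
```

```text
clock 2.4
position [ 0.5614 -0.0731  0.3819]
orientation [ 0.      1.     -0.001   0.0001]
ft_force [ 0.023  -0.1464 -0.2206]
torque [-0.0033  0.0112  0.001 ]
gripper_width 0.0845
joint_pos [ 0.2454  0.282  -0.2502  1.5565  0.0734  1.3118  1.5566]
[[-0.0003, 0.9483, 0.3173, 0.4784], [1.0, 0.0009, -0.0015, -0.074], [-0.0017, 0.3173, -0.9483, 0.5235], [0.0, 0.0, 0.0, 1.0]]
blank_center []
blank_knot []
[(0.72, np.int64(13645))]
scene
blank_center [(array([ 0.5582, -0.0712,  0.2027]), 0.75)]
blank_knot [(array([ 0.5056, -0.0689,  0.1195]), 0.83)]
side
blank_center [(array([ 0.5603, -0.0729,  0.2093]), 0.98)]
blank_knot [(array([ 0.5076, -0.0713,  0.1218]), 0.72)]
```

View pics/c.png

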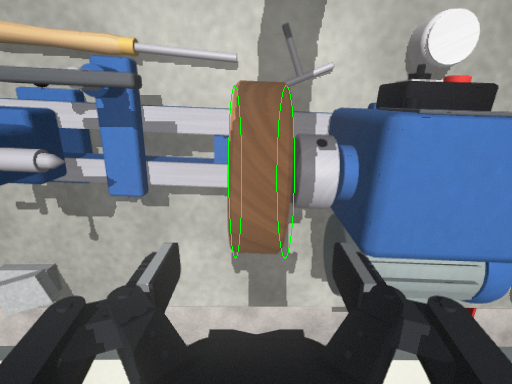

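```bash
python3 - <<'E'
from h import *
from scipy.optimize import minimize
d=np.load("w.npz");w=d["w"]
q=dict(camera_params("wrist"),pose=d["pose"])
hsv=cv2.cvtColor(w,cv2.COLOR_BGR2HSV)
seg=((hsv[...,0]>5)&(hsv[...,0]<25)&(hsv[...,1]>70)); roi=np.zeros_like(seg);roi[70:262,215:312]=1
seg=seg&roi; m=d["m"].astype(bool); print(seg.sum(),m.sum(),(seg&m).sum())
def sil(v):
    P=np.vstack(disc(v[:3],v[3])); h=cv2.convexHull((proj(P,q)*16).round().astype(np.int32).reshape(-1,1,2))
    im=np.zeros((384,512),np.uint8);cv2.fillPoly(im,[h],255,cv2.LINE_AA,4);return im/255.
for nm,M in(("net",m),("col",seg)):
    M=M.astype(float)
    f=lambda u:(np.abs(sil([.56+u[0]/1e3,-.072+u[1]/1e3,.205,u[2]/100])-M)).sum()
    best=min((minimize(f,[0,0,y0],method="Nelder-Mead",options=dict(initial_simplex=[[0,0,y0],[4,0,y0],[0,4,y0],[0,0,y0+4]])) for y0 in(-3,0,3)),key=lambda r:r.fun)
    print(nm,best.x,best.fun)
    for y in(-6,-4,-2,0,2,4,6): print(y,round(f([best.x[0],best.x[1],y])),end="; ")
    print()
E
```

```text
10360 13645 10283
net [-1.5554  0.7531 -4.2614] 3660.4078431372554
-6 3765; -4 3660; -2 3779; 0 3904; 2 4196; 4 4493; 6 4796; 
col [-2.1052  0.3297 -2.1234] 742.1254901960784
-6 812; -4 795; -2 769; 0 881; 2 1110; 4 1403; 6 1681;
```

```bash
python3 - <<'E'
from h import *
d=np.load("w.npz");w=d["w"];q=camera_params("wrist");K=np.array(q["intrinsics"]);T=d["pose"]
g=cv2.cvtColor(w,cv2.COLOR_BGR2GRAY)
L=cv2.createLineSegmentDetector().detect(g)[0][:,0]
def ray(px,z):
    u=cv2.undistortPoints(np.array([[px]],float),K,np.array([q["k1"],0,0,0.]))[0,0]
    r=T[:3,:3]@[u[0],u[1],1];return T[:3,3]+r*(z-T[2,3])/r[2]
for l in L:
    n=np.hypot(l[2]-l[0],l[3]-l[1])
    if n<45: continue
    z=.285 if l[0]>330 else .08
    a,b=ray(l[:2],z),ray(l[2:],z);v=b-a
    print(l.round(),round(n),"yaw(deg) of line vs y:",np.degrees(np.arctan2(-v[0],v[1])).round(2),a[:2].round(3))
E
```

```text
[391.  82. 438.  81.] 48 yaw(deg) of line vs y: 0.06 [0.463 0.036]
[336. 202. 340. 144.] 58 yaw(deg) of line vs y: 91.62 [0.569 0.001]
[182. 269. 164. 312.] 47 yaw(deg) of line vs y: -113.35 [ 0.785 -0.218]
[471. 315. 511. 362.] 61 yaw(deg) of line vs y: -47.21 [0.702 0.161]
[  0. 363.  49. 305.] 76 yaw(deg) of line vs y: 47.36 [ 1.023 -0.632]
[229. 110. 143. 105.] 86 yaw(deg) of line vs y: 177.42 [ 0.491 -0.117]
[446.  81. 497.  83.] 51 yaw(deg) of line vs y: -2.36 [0.463 0.081]
[226. 164. 147. 161.] 79 yaw(deg) of line vs y: 177.55 [ 0.579 -0.126]
[483. 261. 373. 257.] 110 yaw(deg) of line vs y: 177.57 [0.634 0.156]
[239.  80. 284.  82.] 45 yaw(deg) of line vs y: -2.01 [ 0.448 -0.1  ]
[178. 132. 228. 134.] 50 yaw(deg) of line vs y: -1.96 [ 0.527 -0.201]
[ 69. 102.   1.  99.] 69 yaw(deg) of line vs y: 177.97 [ 0.48  -0.366]
[149. 282. 172. 243.] 45 yaw(deg) of line vs y: 57.88 [ 0.815 -0.285]
[315. 157. 313. 203.] 46 yaw(deg) of line vs y: -89.24 [0.567 0.025]
[146. 156. 214. 158.] 69 yaw(deg) of line vs y: -1.98 [ 0.565 -0.259]
[233.  55. 134.  43.] 100 yaw(deg) of line vs y: 174.1
[... 1129 characters left out ...]

[301. 137. 299. 191.] 54 yaw(deg) of line vs y: -88.75 [ 0.534 -0.002]
[164. 104. 229. 107.] 65 yaw(deg) of line vs y: -1.96 [ 0.484 -0.219]
[142. 194. 135. 129.] 66 yaw(deg) of line vs y: 87.84 [ 0.633 -0.274]
[130.  38.   0.  22.] 130 yaw(deg) of line vs y: 174.23 [ 0.392 -0.259]
[ 53.  81. 131.  85.] 78 yaw(deg) of line vs y: -2.97 [ 0.45  -0.384]
[511. 118. 419. 115.] 91 yaw(deg) of line vs y: 177.58 [0.493 0.142]
[290. 201. 293. 139.] 61 yaw(deg) of line vs y: 89.77 [ 0.645 -0.014]
[234.  63. 152.  54.] 83 yaw(deg) of line vs y: 174.66 [ 0.424 -0.107]
[457. 257. 511. 259.] 54 yaw(deg) of line vs y: -2.16 [0.628 0.129]
[429. 305. 481. 382.] 93 yaw(deg) of line vs y: -53.16 [0.689 0.113]
```

>>> step_arm --rows '[{"dp": [2.4, 1.6, 20], "angular": [0, 0, 0.038], "grip": 85}, {"dp": [2.4, 1.6, 45], "angular": [0, 0, 0.038], "grip": 85}, {"dp": [2.4, 1.6, 70], "angular": [0, 0, 0.038], "grip": 85}, {"dp": [2.4, 1.6, 95], "angular": [0, 0, 0.038], "grip": 85}, {"dp": [2.4, 1.6, 112], "angular": [0, 0, 0.038], "grip": 85}, {"dp": [2.4, 1.6, 112], "angular": [0, 0, 0.038], "grip": 60}, {"dp": [2.4, 1.6, 112], "angular": [0, 0, 0.038], "grip": 50}, {"dp": [2.4, 1.6, 112], "angular": [0, 0, 0.038], "grip": 40}]'

```text
clock: 3.7
position: [0.5597, -0.071, 0.2711]
orientation: [0.019, 1.0, -0.0, 0.001]
ft_force: [-0.3, 1.9, -0.5]
gripper_width: 0.0552
```

```bash
cat >> h.py <<'E'
C=np.array([.559,-.0715,.205]);YAW=np.radians(-2.2)
N=np.array([-np.sin(YAW),np.cos(YAW),0]);U=np.array([np.cos(YAW),np.sin(YAW),0]);Z=np.array([0,0,1.])
def ang(s=None):
    "tool's angle about spindle axis N (0 = tool pointing down, on top), deg; from orientation and from position"
    s=s or state();z=R.from_quat(s["orientation"]).as_matrix()[:,2];d=np.array(s["position"])-C
    f=lambda v:np.degrees(np.arctan2(v@U,v@Z))
    return f(-z),f(d),np.hypot(d@U,d@Z)*1e3,d@N*1e3
def mom(s=None):
    s=s or state();F=np.array(s["ft_force"]);d=np.array(s["position"])-C
    return np.cross(d,F)@N,np.array(s["torque"])@N,F@N
E
python3 - <<'E'
from h import *
s=show();print(ang(),mom())
E
```

```text
clock 3.7
position [ 0.5597 -0.071   0.2711]
orientation [ 0.0187  0.9998 -0.0005  0.0009]
ft_force [-0.2849  1.9261 -0.5445]
torque [ 0.5417  0.2132 -0.0795]
gripper_width 0.0552
joint_pos [ 0.2366  0.3603 -0.2443  1.7181  0.0983  1.0733  1.494 ]
(np.float64(-0.1023310656763238), np.float64(0.557360453657317), np.float64(66.09276806755108), np.float64(0.5578131366711004)) (np.float64(-0.02335404272441583), np.float64(0.23387094045775067), np.float64(1.9137719028937779))
```

```bash
cat > r.py <<'E'
from h import *
import json
s=state();s={k:np.array(v).tolist() for k,v in s.items()}
open("log.jsonl","a").write(json.dumps(s)+"\n")
a=ang(s);m=mom(s);F=np.array(s["ft_force"])
print("t%.2f ang %.1f pos-ang %.1f rho %.1f n %.1f | rxF %.3f M %.3f Fn %.1f Fu %.1f Fz %.1f sum %.3f | w %.4f"%(s["clock"],*a,*m,F@U,F@Z,m[0]+m[1],s["gripper_width"]),np.round(s["joint_pos"],2),np.round(s["qd"],2))
E
python3 r.py
```

```text
t3.70 ang -0.1 pos-ang 0.6 rho 66.1 n 0.6 | rxF -0.023 M 0.234 Fn 1.9 Fu -0.4 Fz -0.5 sum 0.211 | w 0.0552 [ 0.24  0.36 -0.24  1.72  0.1   1.07  1.49] [-0. -0. -0.  0. -0. -0. -0.]
```

>>> step_arm --rows '[{"dp": [-1.7, 0, 0], "angular": [0, 0.026, 0], "grip": 40}, {"dp": [-3.4, 0, 0.1], "angular": [0, 0.052, 0], "grip": 40}, {"dp": [-5.1, 0, 0.2], "angular": [0, 0.078, 0], "grip": 40}, {"dp": [-6.9, 0, 0.4], "angular": [0, 0.104, 0], "grip": 40}, {"dp": [-8.6, 0, 0.6], "angular": [0, 0.13, 0], "grip": 40}, {"dp": [-10.3, 0, 0.8], "angular": [0, 0.156, 0], "grip": 40}, {"dp": [-11.9, 0, 1.1], "angular": [0, 0.182, 0], "grip": 40}, {"dp": [-13.6, 0, 1.4], "angular": [0, 0.208, 0], "grip": 40}]'

```text
clock: 4.5
position: [0.573, -0.0715, 0.2696]
orientation: [0.019, 0.994, 0.002, -0.104]
ft_force: [-2.0, 0.6, -7.5]
gripper_width: 0.0548
```

```bash
python3 r.py
```

```text
t4.50 ang 11.9 pos-ang 12.2 rho 66.1 n 0.5 | rxF -0.024 M -0.349 Fn 0.5 Fu -2.0 Fz -7.5 sum -0.374 | w 0.0548 [ 0.2   0.51 -0.23  1.51  0.1   1.34  1.49] [-0.04  0.2   0.03 -0.27  0.    0.33 -0.  ]
```

>>> step_arm --rows '[{"dp": [-1.7, 0, 0], "angular": [0, 0.026, 0], "grip": 40}, {"dp": [-3.4, 0, 0.1], "angular": [0, 0.052, 0], "grip": 40}, {"dp": [-5.1, 0, 0.2], "angular": [0, 0.078, 0], "grip": 40}, {"dp": [-6.9, 0, 0.4], "angular": [0, 0.104, 0], "grip": 40}, {"dp": [-8.6, 0, 0.6], "angular": [0, 0.13, 0], "grip": 40}, {"dp": [-10.3, 0, 0.8], "angular": [0, 0.156, 0], "grip": 40}, {"dp": [-11.9, 0, 1.1], "angular": [0, 0.182, 0], "grip": 40}, {"dp": [-13.6, 0, 1.4], "angular": [0, 0.208, 0], "grip": 40}]'

```text
clock: 5.3
position: [0.586, -0.072, 0.2653]
orientation: [0.019, 0.978, 0.004, -0.207]
ft_force: [-1.9, 0.2, -6.7]
gripper_width: 0.0552
```

```bash
python3 r.py
```

```text
t5.30 ang 23.9 pos-ang 24.1 rho 66.0 n 0.5 | rxF 0.066 M -0.727 Fn 0.1 Fu -1.9 Fz -6.7 sum -0.661 | w 0.0552 [ 0.16  0.68 -0.2   1.29  0.1   1.6   1.49] [-0.04  0.21  0.03 -0.27 -0.    0.32  0.01]
```

>>> step_arm --rows '[{"dp": [1.7, 0, 0], "angular": [0, -0.026, 0], "grip": 40}, {"dp": [3.4, 0, 0.1], "angular": [0, -0.052, 0], "grip": 40}, {"dp": [5.1, 0, 0.2], "angular": [0, -0.078, 0], "grip": 40}, {"dp": [6.9, 0, 0.4], "angular": [0, -0.104, 0], "grip": 40}, {"dp": [8.6, 0, 0.6], "angular": [0, -0.13, 0], "grip": 40}, {"dp": [10.3, 0, 0.8], "angular": [0, -0.156, 0], "grip": 40}, {"dp": [11.9, 0, 1.1], "angular": [0, -0.182, 0], "grip": 40}, {"dp": [13.6, 0, 1.4], "angular": [0, -0.208, 0], "grip": 40}]'

```text
clock: 6.1
position: [0.5732, -0.0715, 0.2696]
orientation: [0.019, 0.994, 0.002, -0.103]
ft_force: [2.0, 1.2, -7.2]
gripper_width: 0.0552
```

```bash
python3 r.py
```

```text
t6.10 ang 11.9 pos-ang 12.4 rho 66.1 n 0.6 | rxF 0.226 M -0.574 Fn 1.3 Fu 1.9 Fz -7.2 sum -0.348 | w 0.0552 [ 0.2   0.51 -0.23  1.51  0.1   1.34  1.49] [ 0.05 -0.2  -0.03  0.27 -0.   -0.33  0.  ]
```

>>> step_arm --rows '[{"dp": [1.7, 0, 0], "angular": [0, -0.026, 0], "grip": 40}, {"dp": [3.4, 0, 0.1], "angular": [0, -0.052, 0], "grip": 40}, {"dp": [5.1, 0, 0.2], "angular": [0, -0.078, 0], "grip": 40}, {"dp": [6.9, 0, 0.4], "angular": [0, -0.104, 0], "grip": 40}, {"dp": [8.6, 0, 0.6], "angular": [0, -0.13, 0], "grip": 40}, {"dp": [10.3, 0, 0.8], "angular": [0, -0.156, 0], "grip": 40}, {"dp": [11.9, 0, 1.1], "angular": [0, -0.182, 0], "grip": 40}, {"dp": [13.6, 0, 1.4], "angular": [0, -0.208, 0], "grip": 40}]'

```text
clock: 6.9
position: [0.5597, -0.0709, 0.2711]
orientation: [0.019, 1.0, -0.0, 0.001]
ft_force: [2.6, 1.5, -5.9]
gripper_width: 0.055
```

```bash
python3 r.py
```

```text
t6.90 ang -0.1 pos-ang 0.5 rho 66.1 n 0.6 | rxF 0.172 M -0.127 Fn 1.6 Fu 2.5 Fz -5.9 sum 0.046 | w 0.0550 [ 0.24  0.36 -0.25  1.72  0.1   1.07  1.49] [ 0.05 -0.18 -0.02  0.26 -0.01 -0.34  0.01]
```

>>> step_arm --rows '[{"dp": [1.7, 0, 0], "angular": [0, -0.026, 0], "grip": 40}, {"dp": [3.4, 0, 0.1], "angular": [0, -0.052, 0], "grip": 40}, {"dp": [5.1, 0, 0.2], "angular": [0, -0.078, 0], "grip": 40}, {"dp": [6.9, 0, 0.4], "angular": [0, -0.104, 0], "grip": 40}, {"dp": [8.6, 0, 0.6], "angular": [0, -0.13, 0], "grip": 40}, {"dp": [10.3, 0, 0.8], "angular": [0, -0.156, 0], "grip": 40}, {"dp": [11.9, 0, 1.1], "angular": [0, -0.182, 0], "grip": 40}, {"dp": [13.6, 0, 1.4], "angular": [0, -0.208, 0], "grip": 40}]'

```text
clock: 7.7
position: [0.546, -0.0704, 0.2699]
orientation: [0.019, 0.994, -0.002, 0.105]
ft_force: [3.6, 1.1, -8.0]
gripper_width: 0.0553
```

```bash
python3 r.py
```

```text
t7.70 ang -12.1 pos-ang -11.4 rho 66.2 n 0.6 | rxF 0.126 M 0.259 Fn 1.2 Fu 3.6 Fz -8.0 sum 0.384 | w 0.0553 [ 0.27  0.22 -0.26  1.93  0.08  0.79  1.51] [ 0.04 -0.16 -0.02  0.26 -0.02 -0.37  0.02]
```

>>> step_arm --rows '[{"dp": [1.7, 0, 0], "angular": [0, -0.026, 0], "grip": 40}, {"dp": [3.4, 0, 0.1], "angular": [0, -0.052, 0], "grip": 40}, {"dp": [5.1, 0, 0.2], "angular": [0, -0.078, 0], "grip": 40}, {"dp": [6.9, 0, 0.4], "angular": [0, -0.104, 0], "grip": 40}, {"dp": [8.6, 0, 0.6], "angular": [0, -0.13, 0], "grip": 40}, {"dp": [10.3, 0, 0.8], "angular": [0, -0.156, 0], "grip": 40}, {"dp": [11.9, 0, 1.1], "angular": [0, -0.182, 0], "grip": 40}, {"dp": [13.6, 0, 1.4], "angular": [0, -0.208, 0], "grip": 40}]'

```text
clock: 8.5
position: [0.5329, -0.0698, 0.2659]
orientation: [0.018, 0.978, -0.004, 0.208]
ft_force: [5.4, 1.1, -9.5]
gripper_width: 0.055
```

```bash
python3 r.py
```

```text
t8.50 ang -24.1 pos-ang -23.3 rho 66.3 n 0.7 | rxF 0.078 M 0.558 Fn 1.3 Fu 5.4 Fz -9.5 sum 0.637 | w 0.0550 [ 0.3   0.11 -0.27  2.13  0.06  0.48  1.52] [ 0.03 -0.12 -0.01  0.25 -0.03 -0.4   0.03]
```

>>> step_arm --rows '[{"dp": [0, 0, 0], "angular": [0, 0, 0], "grip": 85}, {"dp": [0, 0, 0], "angular": [0, 0, 0], "grip": 85}, {"dp": [0, 0, 0], "angular": [0, 0, 0], "grip": 85}, {"dp": [0, 0, -20], "angular": [0, 0, 0], "grip": 85}, {"dp": [0, 0, -40], "angular": [0, 0, 0], "grip": 85}, {"dp": [0, 0, -60], "angular": [0, 0, 0], "grip": 85}, {"dp": [0, 0, -60], "angular": [0, 0, 0], "grip": 85}, {"dp": [0, 0, -60], "angular": [0, 0, 0], "grip": 85}]'

```text
clock: 9.3
position: [0.5089, -0.069, 0.3212]
orientation: [0.018, 0.978, -0.004, 0.209]
ft_force: [-0.1, -0.6, -0.2]
gripper_width: 0.0846
```

```bash
python3 r.py
```

```text
t9.30 ang -24.1 pos-ang -23.3 rho 126.6 n 0.5 | rxF -0.017 M 0.432 Fn -0.6 Fu -0.1 Fz -0.2 sum 0.415 | w 0.0846 [ 0.33 -0.01 -0.28  2.11 -0.01  0.62  1.6 ] [-0.    0.02 -0.    0.02 -0.   -0.    0.  ]
```

>>> step_arm --rows '[{"dp": [-6.7, 0, 0.2], "angular": [0, 0.053, 0], "grip": 85}, {"dp": [-13.2, 0, 0.7], "angular": [0, 0.105, 0], "grip": 85}, {"dp": [-19.8, 0, 1.6], "angular": [0, 0.158, 0], "grip": 85}, {"dp": [-26.3, 0, 2.8], "angular": [0, 0.21, 0], "grip": 85}, {"dp": [-39, 0, 6.2], "angular": [0, 0.315, 0], "grip": 85}, {"dp": [-51.3, 0, 10.9], "angular": [0, 0.42, 0], "grip": 85}, {"dp": [-51.3, 0, 10.9], "angular": [0, 0.42, 0], "grip": 85}, {"dp": [-51.3, 0, 10.9], "angular": [0, 0.42, 0], "grip": 85}]'

```text
clock: 10.1
position: [0.5604, -0.0707, 0.3303]
orientation: [0.019, 1.0, -0.0, -0.0]
ft_force: [-0.7, -0.2, -0.2]
gripper_width: 0.0855
```

```bash
python3 r.py
```

```text
t10.10 ang 0.0 pos-ang 0.6 rho 125.3 n 0.9 | rxF -0.086 M 0.022 Fn -0.2 Fu -0.7 Fz -0.2 sum -0.064 | w 0.0855 [ 0.26  0.31 -0.27  1.64  0.09  1.2   1.5 ] [ 0.01 -0.05 -0.    0.04 -0.   -0.01  0.  ]
```

>>> step_arm --rows '[{"dp": [-6.7, 0, 0.2], "angular": [0, 0.053, 0], "grip": 85}, {"dp": [-13.2, 0, 0.7], "angular": [0, 0.105, 0], "grip": 85}, {"dp": [-19.8, 0, 1.6], "angular": [0, 0.158, 0], "grip": 85}, {"dp": [-26.3, 0, 2.8], "angular": [0, 0.21, 0], "grip": 85}, {"dp": [-39, 0, 6.2], "angular": [0, 0.315, 0], "grip": 85}, {"dp": [-51.3, 0, 10.9], "angular": [0, 0.42, 0], "grip": 85}, {"dp": [-51.3, 0, 10.9], "angular": [0, 0.42, 0], "grip": 85}, {"dp": [-51.3, 0, 10.9], "angular": [0, 0.42, 0], "grip": 85}]'

```text
clock: 10.9
position: [0.6112, -0.0725, 0.3181]
orientation: [0.018, 0.978, 0.004, -0.209]
ft_force: [-0.3, 0.3, 0.7]
gripper_width: 0.0849
```

```bash
python3 r.py; python3 - <<'E'
from h import *
snapshot("scene");pts("scene",["blank_knot","blank_center"],1);snapshot("side");pts("side",["blank_knot","blank_center"],1)
E
python3 r.py
```

```text
t10.90 ang 24.2 pos-ang 24.8 rho 124.5 n 1.0 | rxF -0.074 M -0.425 Fn 0.3 Fu -0.3 Fz 0.7 sum -0.499 | w 0.0849 [ 0.16  0.7  -0.22  1.13  0.11  1.75  1.49] [ 0.01 -0.07 -0.    0.01 -0.    0.    0.  ]
blank_knot [(array([ 0.5441, -0.0737,  0.1047]), 0.72)]
blank_center [(array([ 0.5589, -0.0697,  0.2031]), 0.84)]
blank_knot []
blank_center [(array([ 0.5641, -0.0708,  0.2058]), 0.76)]
t11.20 ang 23.9 pos-ang 24.2 rho 127.5 n 0.7 | rxF 0.035 M -0.406 Fn -0.7 Fu -0.5 Fz -1.7 sum -0.371 | w 0.0849 [ 0.16  0.69 -0.22  1.13  0.11  1.75  1.49] [-0.    0.01  0.   -0.01 -0.    0.    0.  ]
```

```bash
python3 - <<'E'
from h import *
for i in range(6):
    snapshot("scene");s=state();F=np.array(s["ft_force"]);print(s["clock"],np.round([F@U,F@N,F@Z],3),np.round(s["torque"],4),np.round(s["joint_torque"],3))
E
sed -n 1,20p log.jsonl | python3 -c "
import sys,json,numpy as np
for l in sys.stdin:
    s=json.loads(l);print(s['clock'],np.round(s['joint_torque'],2))"
```

```text
11.25 [-0.084 -0.332 -0.331] [-0.084  -0.3756 -0.0216] [  0.007 -67.335  -2.311 -26.65   -0.128   1.788  -0.   ]
11.3 [-0.211  0.946  0.909] [-0.0172 -0.4106 -0.0112] [  0.025 -67.539  -2.312 -26.684  -0.128   1.796  -0.   ]
11.35 [ 1.086 -0.113  0.771] [-0.0731 -0.4384  0.0485] [  0.035 -67.653  -2.313 -26.702  -0.128   1.802  -0.   ]
11.4 [-0.461 -0.556  0.558] [-0.0472 -0.3758 -0.0141] [  0.038 -67.704  -2.313 -26.709  -0.128   1.806  -0.   ]
11.45 [ 0.087  0.088 -0.698] [-0.0041 -0.4313  0.0226] [  0.038 -67.708  -2.313 -26.707  -0.128   1.808  -0.   ]
11.5 [-0.246  0.153  0.183] [-0.0023 -0.4018 -0.0034] [  0.034 -67.685  -2.313 -26.702  -0.129   1.809  -0.   ]
3.7 [  1.02 -48.19  -0.75 -26.24   0.77  -0.15   0.18]
4.5 [ 3.100e-01 -6.173e+01 -2.240e+00 -2.774e+01  2.800e-01  6.200e-01
  2.000e-02]
5.3 [  0.15 -70.2   -2.24 -27.09   0.21   1.78  -0.08]
6.1 [ 1.000e-01 -5.954e+01 -1.950e+00 -2.822e+01  1.200e-01  2.070e+00
  1.000e-02]
6.9 [  0.21 -50.59  -1.52 -28.48   0.15   0.77   0.07]
7.7 [  0.26 -42.44  -0.9  -28.33   0.16  -0.28   0.1 ]
8.5 [  0.29 -35.56  -0.3  -27.42   0.15  -1.32   0.11]
9.3 [  0.08 -27.69   0.04 -27.91  -0.04  -1.79   0.03]
10.1 [-2.700e-01 -4.484e+01 -1.770e+00 -2.846e+01  5.000e-02  3.000e-02
 -2.000e-02]
10.9 [ -0.39 -62.89  -2.21 -26.23  -0.12   1.78   0.  ]
11.2 [-2.000e-02 -6.702e+01 -2.310e+00 -2.659e+01 -1.300e-01  1.780e+00
 -0.000e+00]
```

>>> step_arm --rows '[{"dp": [0, 0, 20], "angular": [0, 0, 0], "grip": 85}, {"dp": [0, 0, 40], "angular": [0, 0, 0], "grip": 85}, {"dp": [0, 0, 61], "angular": [0, 0, 0], "grip": 85}, {"dp": [0, 0, 61], "angular": [0, 0, 0], "grip": 85}, {"dp": [0, 0, 61], "angular": [0, 0, 0], "grip": 85}, {"dp": [0, 0, 61], "angular": [0, 0, 0], "grip": 85}, {"dp": [0, 0, 61], "angular": [0, 0, 0], "grip": 85}, {"dp": [0, 0, 61], "angular": [0, 0, 0], "grip": 85}]'

```text
clock: 12.3
position: [0.5873, -0.0716, 0.2645]
orientation: [0.018, 0.978, 0.004, -0.208]
ft_force: [0.2, -0.2, 0.3]
gripper_width: 0.0849
```

```bash
python3 r.py
```

```text
t12.30 ang 24.0 pos-ang 25.4 rho 65.9 n 1.0 | rxF 0.007 M -0.422 Fn -0.2 Fu 0.2 Fz 0.3 sum -0.415 | w 0.0849 [ 0.18  0.69 -0.23  1.28  0.12  1.61  1.48] [ 0.    0.    0.    0.01 -0.   -0.   -0.  ]
```

>>> step_arm --rows '[{"dp": [1.7, 0, 0], "angular": [0, -0.026, 0], "grip": 85}, {"dp": [3.4, 0, 0.1], "angular": [0, -0.052, 0], "grip": 85}, {"dp": [5.1, 0, 0.2], "angular": [0, -0.078, 0], "grip": 85}, {"dp": [6.9, 0, 0.4], "angular": [0, -0.104, 0], "grip": 85}, {"dp": [8.6, 0, 0.6], "angular": [0, -0.13, 0], "grip": 85}, {"dp": [10.3, 0, 0.8], "angular": [0, -0.156, 0], "grip": 85}, {"dp": [11.9, 0, 1.1], "angular": [0, -0.182, 0], "grip": 85}, {"dp": [13.6, 0, 1.4], "angular": [0, -0.208, 0], "grip": 85}]'

```text
clock: 13.1
position: [0.5745, -0.0712, 0.2692]
orientation: [0.018, 0.994, 0.002, -0.104]
ft_force: [0.1, -0.2, -0.5]
gripper_width: 0.0849
```

```bash
python3 r.py
```

```text
t13.10 ang 12.0 pos-ang 13.6 rho 66.0 n 0.9 | rxF 0.015 M -0.157 Fn -0.2 Fu 0.1 Fz -0.5 sum -0.142 | w 0.0849 [ 0.22  0.52 -0.25  1.5   0.12  1.35  1.48] [ 0.05 -0.2  -0.03  0.27 -0.01 -0.33  0.  ]
```

>>> step_arm --rows '[{"dp": [1.7, 0, 0], "angular": [0, -0.026, 0], "grip": 85}, {"dp": [3.4, 0, 0.1], "angular": [0, -0.052, 0], "grip": 85}, {"dp": [5.1, 0, 0.2], "angular": [0, -0.078, 0], "grip": 85}, {"dp": [6.9, 0, 0.4], "angular": [0, -0.104, 0], "grip": 85}, {"dp": [8.6, 0, 0.6], "angular": [0, -0.13, 0], "grip": 85}, {"dp": [10.3, 0, 0.8], "angular": [0, -0.156, 0], "grip": 85}, {"dp": [11.9, 0, 1.1], "angular": [0, -0.182, 0], "grip": 85}, {"dp": [13.6, 0, 1.4], "angular": [0, -0.208, 0], "grip": 85}]'

```text
clock: 13.9
position: [0.5612, -0.0706, 0.2712]
orientation: [0.019, 1.0, -0.0, 0.0]
ft_force: [-0.4, 0.3, -0.2]
gripper_width: 0.0853
```

```bash
python3 r.py
```

```text
t13.90 ang -0.0 pos-ang 1.8 rho 66.2 n 1.0 | rxF -0.024 M -0.032 Fn 0.3 Fu -0.4 Fz -0.2 sum -0.056 | w 0.0853 [ 0.26  0.37 -0.27  1.71  0.11  1.08  1.48] [ 0.05 -0.18 -0.02  0.26 -0.01 -0.34  0.01]
```

>>> step_arm --rows '[{"dp": [1.7, 0, 0], "angular": [0, -0.026, 0], "grip": 85}, {"dp": [3.4, 0, 0.1], "angular": [0, -0.052, 0], "grip": 85}, {"dp": [5.1, 0, 0.2], "angular": [0, -0.078, 0], "grip": 85}, {"dp": [6.9, 0, 0.4], "angular": [0, -0.104, 0], "grip": 85}, {"dp": [8.6, 0, 0.6], "angular": [0, -0.13, 0], "grip": 85}, {"dp": [10.3, 0, 0.8], "angular": [0, -0.156, 0], "grip": 85}, {"dp": [11.9, 0, 1.1], "angular": [0, -0.182, 0], "grip": 85}, {"dp": [13.6, 0, 1.4], "angular": [0, -0.208, 0], "grip": 85}]'

```text
clock: 14.7
position: [0.5478, -0.0701, 0.2703]
orientation: [0.018, 0.994, -0.002, 0.105]
ft_force: [0.4, -0.7, 0.3]
gripper_width: 0.0851
```

```bash
python3 r.py
```

```text
t14.70 ang -12.1 pos-ang -9.8 rho 66.3 n 1.0 | rxF 0.029 M 0.177 Fn -0.7 Fu 0.4 Fz 0.3 sum 0.207 | w 0.0851 [ 0.3   0.23 -0.29  1.92  0.1   0.79  1.49] [ 0.05 -0.16 -0.02  0.26 -0.02 -0.37  0.02]
```

>>> step_arm --rows '[{"dp": [1.7, 0, 0], "angular": [0, -0.026, 0], "grip": 85}, {"dp": [3.4, 0, 0.1], "angular": [0, -0.052, 0], "grip": 85}, {"dp": [5.1, 0, 0.2], "angular": [0, -0.078, 0], "grip": 85}, {"dp": [6.9, 0, 0.4], "angular": [0, -0.104, 0], "grip": 85}, {"dp": [8.6, 0, 0.6], "angular": [0, -0.13, 0], "grip": 85}, {"dp": [10.3, 0, 0.8], "angular": [0, -0.156, 0], "grip": 85}, {"dp": [11.9, 0, 1.1], "angular": [0, -0.182, 0], "grip": 85}, {"dp": [13.6, 0, 1.4], "angular": [0, -0.208, 0], "grip": 85}]'

```text
clock: 15.5
position: [0.535, -0.0696, 0.2667]
orientation: [0.018, 0.978, -0.004, 0.209]
ft_force: [-1.2, -1.1, 0.1]
gripper_width: 0.0852
```

```bash
python3 r.py
```

```text
t15.50 ang -24.1 pos-ang -21.3 rho 66.3 n 1.0 | rxF -0.067 M 0.380 Fn -1.1 Fu -1.1 Fz 0.1 sum 0.313 | w 0.0852 [ 0.33  0.12 -0.3   2.12  0.07  0.48  1.51] [ 0.04 -0.12 -0.01  0.25 -0.03 -0.4   0.03]
```

```bash
cat > kin.py <<'E'
from h import *
import json,itertools
L=[json.loads(l) for l in open("log.jsonl")]
Q=np.array([l["joint_pos"] for l in L]);TAU=np.array([l["joint_torque"] for l in L]);QD=np.array([l["qd"] for l in L])
AX="zyzyzyz"
def chain(q,sg):
    M=R.identity();out=[]
    for a,s,v in zip(AX,sg,q): M=M*R.from_euler(a,s*v);out.append(M)
    return out
best=None
for sg in itertools.product((1,-1),repeat=7):
    T=R.concatenate([chain(q,sg)[-1].inv()*R.from_quat(l["orientation"]) for q,l in zip(Q,L)])
    e=(T.mean().inv()*T).magnitude().max()
    if best is None or e<best[0]: best=(e,sg)
SG=best[1]
def V(q,c):  # gravity potential, c composite first-moments (7x3)
    return sum((M.as_matrix()[2]@ci) for M,ci in zip(chain(q,SG),c))
def Y(q):  # 7x21 regressor by central difference
    h=1e-4;B=np.zeros((7,21))
    row=lambda q:np.concatenate([M.as_matrix()[2] for M in chain(q,SG)])
    for k in range(7):
        d=np.zeros(7);d[k]=h;B[k]=(row(q+d)-row(q-d))/(2*h)
    return B
E
python3 - <<'E'
from kin import *
print("sign fit",best)
W=np.array([l["gripper_width"] for l in L]);air=W>.08
# position linear fit
A=[];b=[]
for q,l in zip(Q,L):
    A.append(np.hstack([np.eye(3)]+[M.as_matrix() for M in chain(q,SG)]));b+=list(l["position"])
x=np.linalg.lstsq(np.vstack(A),b,rcond=1e-6)[0];r=(np.vstack(A)@x-b).reshape(-1,3)*1e3;print("pos resid mm",abs(r).max(0))
lam=1e-3
def fit(idx):
    B=np.vstack([Y(Q[i]) for i in idx]);t=np.concatenate([TAU[i] for i in idx])
    return np.linalg.solve(B.T@B+lam*1e-2*np.eye(21),B.T@t)
idx=np.where(air)[0];c=fit(idx)
for i in range(len(L)):
    res=TAU[i]-Y(Q[i])@c
    print(L[i]["clock"],"air" if air[i] else "grip",round(ang(L[i])[0],1),res.round(3),"qd6",QD[i][5].round(2))
E
```

```text
sign fit (np.float64(7.821871420687821e-16), (-1, 1, -1, 1, -1, 1, -1))
pos resid mm [0. 0. 0.]
3.7 grip -0.1 [ 1.019 -1.206  0.998  0.267  0.873 -0.392  0.176] qd6 -0.0
4.5 grip 11.9 [ 0.306 -6.278 -0.102 -1.514  0.325 -0.466  0.043] qd6 0.33
5.3 grip 23.9 [ 0.153 -6.478 -0.109 -1.256  0.185 -0.106 -0.04 ] qd6 0.32
6.1 grip 11.9 [ 0.097 -4.087  0.188 -1.989  0.167  0.983  0.027] qd6 -0.33
6.9 grip -0.1 [ 0.205 -3.615  0.237 -1.973  0.249  0.525  0.064] qd6 -0.34
7.7 grip -12.1 [ 0.26  -3.617  0.254 -1.821  0.29   0.328  0.077] qd6 -0.37
8.5 grip -24.1 [ 0.292 -3.901  0.258 -1.46   0.269  0.121  0.064] qd6 -0.4
9.3 air -24.1 [ 0.08  -1.192  0.004  0.028 -0.319 -0.345 -0.023] qd6 -0.0
10.1 air 0.0 [-0.266  0.62  -0.065 -0.74   0.129 -0.23  -0.018] qd6 -0.01
10.9 air 24.2 [-0.392  2.577  0.049  0.396 -0.133 -0.121  0.046] qd6 0.0
11.2 air 23.9 [-0.022 -1.713 -0.067  0.071 -0.14  -0.111  0.042] qd6 0.0
12.3 air 24.0 [ 0.003 -1.577  0.004  0.323 -0.149 -0.087  0.044] qd6 -0.0
13.1 air 12.0 [-0.351  0.008  0.071 -0.201  0.009  0.264  0.02 ] qd6 -0.33
13.9 air -0.0 [-0.341  0.201  0.055 -0.094  0.167  0.21  -0.015] qd6 -0.34
14.7 air -12.1 [-0.303  0.412  0.03   0.061  0.272  0.175 -0.052] qd6 -0.37
15.5 air -24.1 [-0.234  0.575  0.016  0.294  0.28   0.17  -0.086] qd6 -0.4
```

```bash
cat > est.py <<'E'
from kin import *
from scipy.optimize import least_squares
W=np.array([l["gripper_width"] for l in L]);air=W>.08;CL=np.array([l["clock"] for l in L])
# exact FK jacobian from fitted segments
A=np.vstack([np.hstack([np.eye(3)]+[M.as_matrix() for M in chain(q,SG)]) for q in Q]);X=np.linalg.lstsq(A,np.concatenate([l["position"] for l in L]),rcond=1e-6)[0]
fk=lambda q:np.hstack([np.eye(3)]+[M.as_matrix() for M in chain(q,SG)])@X
def jac(q):
    h=1e-5;J=np.zeros((6,7));M0=chain(q,SG)[-1]
    for k in range(7):
        d=np.zeros(7);d[k]=h;J[:3,k]=(fk(q+d)-fk(q-d))/(2*h);J[3:,k]=((chain(q+d,SG)[-1]*chain(q-d,SG)[-1].inv()).as_rotvec())/(2*h)
    return J
use=air&(np.abs(CL-10.1)>.01)&(np.abs(CL-10.9)>.01)&(np.abs(CL-11.2)>.01)&(np.abs(CL-9.3)>.01)
def reg(i): return np.hstack([Y(Q[i]),np.diag(QD[i])])
B=np.vstack([reg(i) for i in np.where(use)[0]]);t=np.concatenate([TAU[i] for i in np.where(use)[0]])
c=np.linalg.solve(B.T@B+1e-6*np.eye(28),B.T@t)
def T_of(i,Cc=C):
    d=TAU[i]-reg(i)@c            # extra actuator torque because of contact
    w=np.linalg.lstsq(jac(Q[i]).T,-d,rcond=None)[0]   # wrench on tool from outside at TCP
    return w,N@(w[3:]+np.cross(np.array(L[i]["position"])-Cc,w[:3])),np.linalg.norm(d+jac(Q[i]).T@w)
if __name__=="__main__":
    print("air resid max",abs((B@c-t)).max(),"damping",c[21:].round(3))
    for i in range(len(L)):
        w,T,r=T_of(i);print(CL[i],"air" if air[i] else "GRIP",ang(L[i])[0].round(1),"T %.3f"%T,"F",w[:3].round(2),"M",w[3:].round(3),"res %.3f"%r,"qd6 %.2f"%QD[i][5],"| ft",np.round(L[i]["ft_force"],1))
    g=[l for l,a in zip(L,air) if not a]
    P=np.array([[(np.array(l["position"])-C)@U*1e3,(np.array(l["position"])-C)[2]*1e3] for l in g])
    f=least_squares(lambda v:np.hypot(*(P-v[:2]).T)-v[2],[0,0,66]);print("circle fit du,dz,rho mm",f.x,f.fun.round(3))
E
python3 est.py
```

```text
air resid max 0.017603363241839642 damping [-6.605 -6.747 -2.438 -2.208  0.363 -1.309 -1.434]
3.7 GRIP -0.1 T 0.208 F [0.08 2.12 0.01] M [ 0.009  0.208 -0.178] res 0.004 qd6 -0.00 | ft [-0.3  1.9 -0.5]
4.5 GRIP 11.9 T 0.025 F [-0.94  0.27 -6.11] M [ 0.24  -0.008 -0.068] res 0.008 qd6 0.33 | ft [-2.   0.6 -7.5]
5.3 GRIP 23.9 T 0.041 F [-1.41  0.08 -5.76] M [ 0.333 -0.042 -0.067] res 0.001 qd6 0.32 | ft [-1.9  0.2 -6.7]
6.1 GRIP 11.9 T 0.459 F [ 1.52  0.54 -6.92] M [ 0.029  0.263 -0.009] res 0.007 qd6 -0.33 | ft [ 2.   1.2 -7.2]
6.9 GRIP -0.1 T 0.445 F [ 1.91  0.81 -6.63] M [-0.178  0.323 -0.077] res 0.007 qd6 -0.34 | ft [ 2.6  1.5 -5.9]
7.7 GRIP -12.1 T 0.429 F [ 3.1   0.97 -7.43] M [-0.347  0.341 -0.205] res 0.004 qd6 -0.37 | ft [ 3.6  1.1 -8. ]
8.5 GRIP -24.1 T 0.421 F [ 5.01  1.04 -8.86] M [-0.481  0.37  -0.385] res 0.000 qd6 -0.40 | ft [ 5.4  1.1 -9.5]
9.3 air -24.1 T 0.222 F [ 1.39  0.26 -1.95] M [-0.35   0.174 -0.186] res 0.028 qd6 -0.00 | ft [-0.1 -0.6 -0.2]
10.1 air 0.0 T -2.246 F [-4.86  0.24 -0.05] M [-0.081 -1.634  0.012] res 0.005 qd6 -0.01 | ft [-0.7 -0.2 -0.2]
10.9 air 2
[... 161 characters left out ...]
7 -0.002] res 0.003 qd6 0.00 | ft [-0.5 -0.6 -1.7]
12.3 air 24.0 T 0.003 F [0.01 0.01 0.  ] M [-0.006  0.003  0.002] res 0.004 qd6 -0.00 | ft [ 0.2 -0.2  0.3]
13.1 air 12.0 T 0.003 F [ 0.01 -0.01 -0.01] M [0.005 0.002 0.   ] res 0.006 qd6 -0.33 | ft [ 0.1 -0.2 -0.5]
13.9 air -0.0 T -0.016 F [-0.04 -0.01  0.01] M [ 0.009 -0.014  0.001] res 0.006 qd6 -0.34 | ft [-0.4  0.3 -0.2]
14.7 air -12.1 T 0.010 F [0.02 0.01 0.  ] M [-0.003  0.009 -0.003] res 0.008 qd6 -0.37 | ft [ 0.4 -0.7  0.3]
15.5 air -24.1 T 0.003 F [ 0.02  0.04 -0.01] M [-0.022  0.003 -0.011] res 0.008 qd6 -0.40 | ft [-1.2 -1.1  0.1]
circle fit du,dz,rho mm [-0.2248 -0.1968 66.3327] [-0.041  0.044 -0.023  0.012  0.006 -0.009  0.011]
```

>>> step_arm --rows '[{"dp": [5, 0, 0.1], "angular": [0, -0.04, 0], "grip": 85}, {"dp": [8, 0, 0.3], "angular": [0, -0.08, 0], "grip": 85}, {"dp": [11.1, 0, 0.5], "angular": [0, -0.12, 0], "grip": 85}, {"dp": [11.1, 0, 0.5], "angular": [0, -0.12, 0], "grip": 85}, {"dp": [11.1, 0, 0.5], "angular": [0, -0.12, 0], "grip": 60}, {"dp": [11.1, 0, 0.5], "angular": [0, -0.12, 0], "grip": 50}, {"dp": [11.1, 0, 0.5], "angular": [0, -0.12, 0], "grip": 40}, {"dp": [11.1, 0, 0.5], "angular": [0, -0.12, 0], "grip": 40}]'

```text
clock: 16.3
position: [0.526, -0.0695, 0.2628]
orientation: [0.018, 0.963, -0.006, 0.267]
ft_force: [-4.1, 0.2, 6.7]
gripper_width: 0.0553
```

```bash
python3 r.py
```

```text
t16.30 ang -31.0 pos-ang -29.8 rho 66.6 n 0.7 | rxF -0.018 M 0.763 Fn 0.0 Fu -4.1 Fz 6.7 sum 0.745 | w 0.0553 [ 0.35  0.07 -0.31  2.24  0.06  0.29  1.53] [ 0.  0. -0. -0. -0.  0. -0.]
```

>>> step_arm --rows '[{"dp": [-1.7, 0, 0.1], "angular": [0, 0.026, 0], "grip": 40}, {"dp": [-3.5, 0, 0.2], "angular": [0, 0.052, 0], "grip": 40}, {"dp": [-5.2, 0, 0.3], "angular": [0, 0.078, 0], "grip": 40}, {"dp": [-6.9, 0, 0.5], "angular": [0, 0.104, 0], "grip": 40}, {"dp": [-8.6, 0, 0.7], "angular": [0, 0.13, 0], "grip": 40}, {"dp": [-10.3, 0, 1.0], "angular": [0, 0.156, 0], "grip": 40}, {"dp": [-12.0, 0, 1.3], "angular": [0, 0.182, 0], "grip": 40}, {"dp": [-13.7, 0, 1.7], "angular": [0, 0.208, 0], "grip": 40}]'

```text
clock: 17.1
position: [0.5386, -0.07, 0.2684]
orientation: [0.018, 0.986, -0.004, 0.165]
ft_force: [-1.5, -0.8, 0.2]
gripper_width: 0.0551
```

```bash
python3 r.py
```

```text
t17.10 ang -19.0 pos-ang -17.9 rho 66.6 n 0.7 | rxF -0.087 M 0.681 Fn -0.9 Fu -1.4 Fz 0.2 sum 0.594 | w 0.0551 [ 0.32  0.16 -0.3   2.04  0.08  0.62  1.51] [-0.04  0.13  0.01 -0.25  0.03  0.39 -0.03]
```

>>> step_arm --rows '[{"dp": [-1.7, 0, 0.1], "angular": [0, 0.026, 0], "grip": 40}, {"dp": [-3.5, 0, 0.2], "angular": [0, 0.052, 0], "grip": 40}, {"dp": [-5.2, 0, 0.3], "angular": [0, 0.078, 0], "grip": 40}, {"dp": [-6.9, 0, 0.5], "angular": [0, 0.104, 0], "grip": 40}, {"dp": [-8.6, 0, 0.7], "angular": [0, 0.13, 0], "grip": 40}, {"dp": [-10.3, 0, 1.0], "angular": [0, 0.156, 0], "grip": 40}, {"dp": [-12.0, 0, 1.3], "angular": [0, 0.182, 0], "grip": 40}, {"dp": [-13.7, 0, 1.7], "angular": [0, 0.208, 0], "grip": 40}]'

```text
clock: 17.9
position: [0.5522, -0.0706, 0.2713]
orientation: [0.019, 0.998, -0.002, 0.06]
ft_force: [-0.9, 0.0, 0.4]
gripper_width: 0.0545
```

```bash
python3 r.py
```

```text
t17.90 ang -6.9 pos-ang -5.9 rho 66.6 n 0.6 | rxF -0.059 M 0.362 Fn -0.0 Fu -0.9 Fz 0.4 sum 0.304 | w 0.0545 [ 0.28  0.28 -0.29  1.83  0.1   0.92  1.49] [-0.05  0.17  0.02 -0.26  0.02  0.36 -0.01]
```

>>> step_arm --rows '[{"dp": [-1.7, 0, 0.1], "angular": [0, 0.026, 0], "grip": 40}, {"dp": [-3.5, 0, 0.2], "angular": [0, 0.052, 0], "grip": 40}, {"dp": [-5.2, 0, 0.3], "angular": [0, 0.078, 0], "grip": 40}, {"dp": [-6.9, 0, 0.5], "angular": [0, 0.104, 0], "grip": 40}, {"dp": [-8.6, 0, 0.7], "angular": [0, 0.13, 0], "grip": 40}, {"dp": [-10.3, 0, 1.0], "angular": [0, 0.156, 0], "grip": 40}, {"dp": [-12.0, 0, 1.3], "angular": [0, 0.182, 0], "grip": 40}, {"dp": [-13.7, 0, 1.7], "angular": [0, 0.208, 0], "grip": 40}]'

```text
clock: 18.7
position: [0.5662, -0.0712, 0.2712]
orientation: [0.019, 0.999, 0.001, -0.045]
ft_force: [-1.6, -1.4, 0.1]
gripper_width: 0.0555
```

```bash
python3 r.py
```

```text
t18.70 ang 5.1 pos-ang 6.2 rho 66.6 n 0.6 | rxF -0.102 M 0.165 Fn -1.5 Fu -1.5 Fz 0.1 sum 0.063 | w 0.0555 [ 0.24  0.43 -0.27  1.62  0.11  1.2   1.48] [-0.05  0.19  0.02 -0.26  0.01  0.34 -0.01]
```

>>> step_arm --rows '[{"dp": [-1.7, 0, 0.1], "angular": [0, 0.026, 0], "grip": 40}, {"dp": [-3.5, 0, 0.2], "angular": [0, 0.052, 0], "grip": 40}, {"dp": [-5.2, 0, 0.3], "angular": [0, 0.078, 0], "grip": 40}, {"dp": [-6.9, 0, 0.5], "angular": [0, 0.104, 0], "grip": 40}, {"dp": [-8.6, 0, 0.7], "angular": [0, 0.13, 0], "grip": 40}, {"dp": [-10.3, 0, 1.0], "angular": [0, 0.156, 0], "grip": 40}, {"dp": [-12.0, 0, 1.3], "angular": [0, 0.182, 0], "grip": 40}, {"dp": [-13.7, 0, 1.7], "angular": [0, 0.208, 0], "grip": 40}]'

```text
clock: 19.5
position: [0.5798, -0.0717, 0.2682]
orientation: [0.019, 0.989, 0.003, -0.149]
ft_force: [-2.2, -1.0, 0.6]
gripper_width: 0.0549
```

```bash
python3 r.py
```

```text
t19.50 ang 17.2 pos-ang 18.2 rho 66.6 n 0.6 | rxF -0.148 M 0.016 Fn -1.1 Fu -2.1 Fz 0.6 sum -0.132 | w 0.0549 [ 0.2   0.59 -0.25  1.41  0.12  1.46  1.48] [-0.05  0.21  0.03 -0.27  0.    0.32  0.  ]
```

>>> step_arm --rows '[{"dp": [-1.7, 0, 0.1], "angular": [0, 0.026, 0], "grip": 40}, {"dp": [-3.5, 0, 0.2], "angular": [0, 0.052, 0], "grip": 40}, {"dp": [-5.2, 0, 0.3], "angular": [0, 0.078, 0], "grip": 40}, {"dp": [-6.9, 0, 0.5], "angular": [0, 0.104, 0], "grip": 40}, {"dp": [-8.6, 0, 0.7], "angular": [0, 0.13, 0], "grip": 40}, {"dp": [-10.3, 0, 1.0], "angular": [0, 0.156, 0], "grip": 40}, {"dp": [-12.0, 0, 1.3], "angular": [0, 0.182, 0], "grip": 40}, {"dp": [-13.7, 0, 1.7], "angular": [0, 0.208, 0], "grip": 40}]'

```text
clock: 20.3
position: [0.5925, -0.0722, 0.2624]
orientation: [0.018, 0.968, 0.005, -0.252]
ft_force: [-1.8, -1.9, -0.6]
gripper_width: 0.0553
```

```bash
python3 r.py; python3 est.py | tail -7
```

```text
t20.30 ang 29.2 pos-ang 30.3 rho 66.5 n 0.6 | rxF -0.081 M -0.126 Fn -1.9 Fu -1.8 Fz -0.6 sum -0.207 | w 0.0553 [ 0.17  0.76 -0.22  1.18  0.12  1.72  1.48] [-0.04  0.21  0.03 -0.28 -0.    0.32  0.01]
17.1 GRIP -19.0 T 0.083 F [-1.66 -0.56  0.86] M [0.272 0.16  0.165] res 0.026 qd6 0.39 | ft [-1.5 -0.8  0.2]
17.9 GRIP -6.9 T 0.053 F [-1.11 -0.95  0.49] M [0.587 0.098 0.23 ] res 0.023 qd6 0.36 | ft [-0.9  0.   0.4]
18.7 GRIP 5.1 T 0.034 F [-1.06 -1.15  0.65] M [0.749 0.077 0.177] res 0.006 qd6 0.34 | ft [-1.6 -1.4  0.1]
19.5 GRIP 17.2 T 0.016 F [-1.08 -1.24  0.82] M [0.802 0.068 0.059] res 0.002 qd6 0.32 | ft [-2.2 -1.   0.6]
20.3 GRIP 29.2 T 0.028 F [-1.03 -1.23  0.97] M [ 0.755  0.088 -0.089] res 0.002 qd6 0.32 | ft [-1.8 -1.9 -0.6]
circle fit du,dz,rho mm [-0.2108 -1.2882 67.5673] [-0.184 -0.127 -0.266 -0.16  -0.138 -0.17  -0.213  0.058  0.207  0.293
  0.31   0.274  0.115]
```

>>> step_arm --rows '[{"dp": [0, 0, 0], "angular": [0, 0, 0], "grip": 85}, {"dp": [0, 0, 0], "angular": [0, 0, 0], "grip": 85}, {"dp": [0, 0, 0], "angular": [0, 0, 0], "grip": 85}, {"dp": [8.6, 0, 0.4], "angular": [0, -0.13, 0], "grip": 85}, {"dp": [17.2, 0, 1.9], "angular": [0, -0.26, 0], "grip": 85}, {"dp": [25.4, 0, 4.5], "angular": [0, -0.39, 0], "grip": 85}, {"dp": [33.3, 0, 8.1], "angular": [0, -0.52, 0], "grip": 85}, {"dp": [40.6, 0, 12.7], "angular": [0, -0.65, 0], "grip": 85}]'

```text
clock: 21.1
position: [0.5512, -0.0707, 0.2729]
orientation: [0.019, 0.997, -0.001, 0.074]
ft_force: [1.2, 0.8, 0.1]
gripper_width: 0.085
```

>>> step_arm --rows '[{"dp": [8.6, 0, 0.4], "angular": [0, -0.13, 0], "grip": 85}, {"dp": [17.2, 0, 1.9], "angular": [0, -0.26, 0], "grip": 85}, {"dp": [25.4, 0, 4.5], "angular": [0, -0.39, 0], "grip": 85}, {"dp": [26, 0, 4.7], "angular": [0, -0.4, 0], "grip": 85}, {"dp": [26, 0, 4.7], "angular": [0, -0.4, 0], "grip": 85}, {"dp": [26, 0, 4.7], "angular": [0, -0.4, 0], "grip": 85}, {"dp": [26, 0, 4.7], "angular": [0, -0.4, 0], "grip": 85}, {"dp": [26, 0, 4.7], "angular": [0, -0.4, 0], "grip": 85}]'

```text
clock: 21.9
position: [0.5276, -0.0696, 0.2652]
orientation: [0.018, 0.962, -0.005, 0.271]
ft_force: [0.1, 0.2, 0.2]
gripper_width: 0.0853
```

```bash
python3 r.py
```

```text
t21.90 ang -31.5 pos-ang -27.5 rho 67.9 n 0.7 | rxF 0.011 M 0.535 Fn 0.2 Fu 0.1 Fz 0.2 sum 0.545 | w 0.0853 [ 0.36  0.07 -0.32  2.24  0.05  0.28  1.53] [ 0.   -0.    0.    0.02 -0.   -0.    0.  ]
```

>>> step_arm --rows '[{"dp": [0.3, 0, 0.5], "angular": [0, 0.026, 0], "grip": 85}, {"dp": [0.6, 0, 1.1], "angular": [0, 0.052, 0], "grip": 85}, {"dp": [-1.1, 0, 1.2], "angular": [0, 0.078, 0], "grip": 85}, {"dp": [-2.9, 0, 1.4], "angular": [0, 0.104, 0], "grip": 85}, {"dp": [-4.6, 0, 1.6], "angular": [0, 0.13, 0], "grip": 85}, {"dp": [-6.3, 0, 1.8], "angular": [0, 0.156, 0], "grip": 85}, {"dp": [-7.9, 0, 2.1], "angular": [0, 0.182, 0], "grip": 85}, {"dp": [-9.6, 0, 2.4], "angular": [0, 0.208, 0], "grip": 85}]'

```text
clock: 22.7
position: [0.5379, -0.0699, 0.2684]
orientation: [0.019, 0.985, -0.003, 0.17]
ft_force: [-0.0, 0.5, 0.3]
gripper_width: 0.0853
```

```bash
python3 r.py
```

```text
t22.70 ang -19.5 pos-ang -18.5 rho 66.9 n 0.8 | rxF 0.003 M 0.337 Fn 0.5 Fu -0.1 Fz 0.3 sum 0.340 | w 0.0853 [ 0.33  0.15 -0.31  2.05  0.08  0.6   1.51] [-0.04  0.13  0.01 -0.25  0.03  0.39 -0.03]
```

>>> step_arm --rows '[{"dp": [-1.7, 0, 0], "angular": [0, 0.026, 0], "grip": 85}, {"dp": [-3.4, 0, 0.1], "angular": [0, 0.052, 0], "grip": 85}, {"dp": [-5.1, 0, 0.2], "angular": [0, 0.078, 0], "grip": 85}, {"dp": [-6.9, 0, 0.4], "angular": [0, 0.104, 0], "grip": 85}, {"dp": [-8.6, 0, 0.6], "angular": [0, 0.13, 0], "grip": 85}, {"dp": [-10.3, 0, 0.8], "angular": [0, 0.156, 0], "grip": 85}, {"dp": [-11.9, 0, 1.1], "angular": [0, 0.182, 0], "grip": 85}, {"dp": [-13.6, 0, 1.4], "angular": [0, 0.208, 0], "grip": 85}]'

```text
clock: 23.5
position: [0.5519, -0.0704, 0.2718]
orientation: [0.019, 0.998, -0.001, 0.066]
ft_force: [-0.2, 0.4, -0.9]
gripper_width: 0.0851
```

```bash
python3 r.py
```

```text
t23.50 ang -7.6 pos-ang -6.1 rho 67.2 n 0.9 | rxF -0.020 M 0.144 Fn 0.4 Fu -0.2 Fz -0.9 sum 0.125 | w 0.0851 [ 0.29  0.28 -0.3   1.84  0.1   0.9   1.49] [-0.05  0.17  0.02 -0.26  0.02  0.36 -0.02]
```

>>> step_arm --rows '[{"dp": [-1.7, 0, 0], "angular": [0, 0.026, 0], "grip": 85}, {"dp": [-3.4, 0, 0.1], "angular": [0, 0.052, 0], "grip": 85}, {"dp": [-5.1, 0, 0.2], "angular": [0, 0.078, 0], "grip": 85}, {"dp": [-6.9, 0, 0.4], "angular": [0, 0.104, 0], "grip": 85}, {"dp": [-8.6, 0, 0.6], "angular": [0, 0.13, 0], "grip": 85}, {"dp": [-10.3, 0, 0.8], "angular": [0, 0.156, 0], "grip": 85}, {"dp": [-11.9, 0, 1.1], "angular": [0, 0.182, 0], "grip": 85}, {"dp": [-13.6, 0, 1.4], "angular": [0, 0.208, 0], "grip": 85}]'

```text
clock: 24.3
position: [0.5663, -0.0708, 0.2721]
orientation: [0.019, 0.999, 0.001, -0.039]
ft_force: [0.2, 0.2, 0.1]
gripper_width: 0.0849
```

```bash
python3 r.py
```

```text
t24.30 ang 4.4 pos-ang 6.2 rho 67.5 n 0.9 | rxF 0.012 M -0.089 Fn 0.2 Fu 0.2 Fz 0.1 sum -0.077 | w 0.0849 [ 0.25  0.42 -0.28  1.63  0.12  1.18  1.48] [-0.05  0.19  0.02 -0.27  0.01  0.34 -0.01]
```

>>> step_arm --rows '[{"dp": [-1.7, 0, 0], "angular": [0, 0.026, 0], "grip": 85}, {"dp": [-3.4, 0, 0.1], "angular": [0, 0.052, 0], "grip": 85}, {"dp": [-5.1, 0, 0.2], "angular": [0, 0.078, 0], "grip": 85}, {"dp": [-6.9, 0, 0.4], "angular": [0, 0.104, 0], "grip": 85}, {"dp": [-8.6, 0, 0.6], "angular": [0, 0.13, 0], "grip": 85}, {"dp": [-10.3, 0, 0.8], "angular": [0, 0.156, 0], "grip": 85}, {"dp": [-11.9, 0, 1.1], "angular": [0, 0.182, 0], "grip": 85}, {"dp": [-13.6, 0, 1.4], "angular": [0, 0.208, 0], "grip": 85}]'

```text
clock: 25.1
position: [0.5805, -0.0713, 0.2695]
orientation: [0.019, 0.99, 0.003, -0.143]
ft_force: [0.5, -0.1, 0.0]
gripper_width: 0.085
```

```bash
python3 r.py; sed -i 's/^use=.*/SK=[9.3,10.1,10.9,11.2]\nuse=air\&np.array([min(abs(t-s) for s in SK)>.01 for t in CL])/; s/np.diag(QD\[i\])\])/np.diag(QD[i]),np.diag(np.tanh(QD[i]\/.01))])/; s/np.eye(28)/np.eye(35)/' est.py; python3 est.py
```

```text
t25.10 ang 16.4 pos-ang 18.4 rho 67.9 n 1.0 | rxF 0.030 M -0.311 Fn -0.1 Fu 0.5 Fz 0.0 sum -0.281 | w 0.0850 [ 0.21  0.58 -0.26  1.41  0.12  1.45  1.48] [-0.05  0.2   0.03 -0.27  0.    0.33  0.  ]
air resid max 0.07638768254285822 damping [-7.011 -6.419 -2.804 -2.26  -1.283 -1.413 -1.284  0.025  0.009  0.007
 -0.093  0.001  0.034 -0.002]
3.7 GRIP -0.1 T 0.152 F [-0.04  2.12 -0.13] M [ 0.027  0.159 -0.182] res 0.023 qd6 -0.00 | ft [-0.3  1.9 -0.5]
4.5 GRIP 11.9 T -0.090 F [-1.3   0.31 -6.45] M [ 0.226 -0.104 -0.07 ] res 0.010 qd6 0.33 | ft [-2.   0.6 -7.5]
5.3 GRIP 23.9 T -0.063 F [-1.82  0.12 -6.07] M [ 0.294 -0.129 -0.055] res 0.015 qd6 0.32 | ft [-1.9  0.2 -6.7]
6.1 GRIP 11.9 T 0.446 F [ 1.5   0.53 -6.89] M [ 0.025  0.252 -0.011] res 0.007 qd6 -0.33 | ft [ 2.   1.2 -7.2]
6.9 GRIP -0.1 T 0.433 F [ 1.88  0.79 -6.6 ] M [-0.166  0.313 -0.079] res 0.005 qd6 -0.34 | ft [ 2.6  1.5 -5.9]
7.7 GRIP -12.1 T 0.420 F [ 3.06  0.95 -7.39] M [-0.33   0.334 -0.203] res 0.004 qd6 -0.37 | ft [ 3.6  1.1 -8. ]
8.5 GRIP -24.1 T 0.424 F [ 4.98  1.03 -8.81] M [-0.494  0.373 -0.389] res 0.001 qd6 -0.40 | f
[... 1675 characters left out ...]
9 -0.6]
21.9 air -31.5 T 0.060 F [ 0.3   0.18 -0.19] M [-0.16   0.055 -0.1  ] res 0.007 qd6 -0.00 | ft [0.1 0.2 0.2]
22.7 air -19.5 T -0.007 F [-0.04  0.03  0.01] M [-0.009 -0.005 -0.004] res 0.014 qd6 0.39 | ft [-0.   0.5  0.3]
23.5 air -7.6 T -0.010 F [-0.04 -0.02  0.03] M [ 0.024 -0.009  0.003] res 0.006 qd6 0.36 | ft [-0.2  0.4 -0.9]
24.3 air 4.4 T -0.019 F [-0.05 -0.02  0.05] M [ 0.018 -0.016 -0.001] res 0.005 qd6 0.34 | ft [0.2 0.2 0.1]
25.1 air 16.4 T 0.009 F [ 0.03 -0.02  0.02] M [ 0.005  0.007 -0.001] res 0.012 qd6 0.33 | ft [ 0.5 -0.1  0. ]
circle fit du,dz,rho mm [-0.2108 -1.2882 67.5673] [-0.184 -0.127 -0.266 -0.16  -0.138 -0.17  -0.213  0.058  0.207  0.293
  0.31   0.274  0.115]
```

>>> step_arm --rows '[{"dp": [9.2, 0, 0.6], "angular": [0, -0.13, 0], "grip": 85}, {"dp": [18.3, 0, 2.4], "angular": [0, -0.26, 0], "grip": 85}, {"dp": [27.2, 0, 5.2], "angular": [0, -0.39, 0], "grip": 85}, {"dp": [35.6, 0, 9.1], "angular": [0, -0.52, 0], "grip": 85}, {"dp": [43.6, 0, 14], "angular": [0, -0.65, 0], "grip": 85}, {"dp": [50.8, 0, 19.9], "angular": [0, -0.78, 0], "grip": 85}, {"dp": [53.3, 0, 22.3], "angular": [0, -0.83, 0], "grip": 85}, {"dp": [53.3, 0, 22.3], "angular": [0, -0.83, 0], "grip": 85}]'

```text
clock: 25.9
position: [0.521, -0.0693, 0.2619]
orientation: [0.018, 0.963, -0.005, 0.267]
ft_force: [0.6, -0.1, -0.1]
gripper_width: 0.0851
```

```bash
python3 r.py
```

```text
t25.90 ang -31.0 pos-ang -33.8 rho 68.4 n 0.7 | rxF 0.028 M 0.512 Fn -0.1 Fu 0.6 Fz -0.1 sum 0.540 | w 0.0851 [ 0.37  0.06 -0.33  2.25  0.05  0.29  1.54] [-0.01  0.03  0.   -0.11  0.01  0.07 -0.01]
```

>>> step_arm --rows '[{"dp": [-2, 0, 1], "angular": [0, 0, 0], "grip": 85}, {"dp": [-2.5, 0, 2], "angular": [0, 0, 0], "grip": 85}, {"dp": [-2.5, 0, 2], "angular": [0, 0, 0], "grip": 60}, {"dp": [-2.5, 0, 2], "angular": [0, 0, 0], "grip": 50}, {"dp": [-2.5, 0, 2], "angular": [0, 0, 0], "grip": 40}, {"dp": [-2.5, 0, 2], "angular": [0, 0, 0], "grip": 40}, {"dp": [-2.5, 0, 2], "angular": [0, 0, 0], "grip": 40}, {"dp": [-2.5, 0, 2], "angular": [0, 0, 0], "grip": 40}]'

```text
clock: 26.7
position: [0.5249, -0.0695, 0.262]
orientation: [0.018, 0.963, -0.005, 0.268]
ft_force: [4.1, -1.1, -1.2]
gripper_width: 0.0548
```

```bash
python3 r.py
```

```text
t26.70 ang -31.1 pos-ang -31.0 rho 66.4 n 0.7 | rxF 0.197 M 0.113 Fn -0.9 Fu 4.2 Fz -1.2 sum 0.310 | w 0.0548 [ 0.37  0.07 -0.32  2.25  0.06  0.28  1.53] [ 0.  0. -0.  0.  0. -0.  0.]
```

Well aligned (c = 0, 66.4). Stroke forward, logging.

>>> step_arm --rows '[{"dp": [-1.7, 0, 0], "angular": [0, 0.026, 0], "grip": 40}, {"dp": [-3.5, 0, 0.1], "angular": [0, 0.052, 0], "grip": 40}, {"dp": [-5.2, 0, 0.2], "angular": [0, 0.078, 0], "grip": 40}, {"dp": [-6.9, 0, 0.4], "angular": [0, 0.104, 0], "grip": 40}, {"dp": [-8.6, 0, 0.6], "angular": [0, 0.13, 0], "grip": 40}, {"dp": [-10.3, 0, 0.8], "angular": [0, 0.156, 0], "grip": 40}, {"dp": [-12.0, 0, 1.1], "angular": [0, 0.182, 0], "grip": 40}, {"dp": [-13.7, 0, 1.4], "angular": [0, 0.208, 0], "grip": 40}]'

```text
clock: 27.5
position: [0.5371, -0.07, 0.2676]
orientation: [0.019, 0.986, -0.003, 0.166]
ft_force: [1.0, -0.7, -0.9]
gripper_width: 0.055
```

```bash
python3 r.py
```

```text
t27.50 ang -19.1 pos-ang -19.3 rho 66.4 n 0.7 | rxF 0.044 M 0.071 Fn -0.6 Fu 1.0 Fz -0.9 sum 0.114 | w 0.0550 [ 0.34  0.16 -0.32  2.05  0.09  0.61  1.5 ] [-0.04  0.13  0.01 -0.25  0.03  0.39 -0.03]
```

>>> step_arm --rows '[{"dp": [-1.7, 0, 0], "angular": [0, 0.026, 0], "grip": 40}, {"dp": [-3.5, 0, 0.1], "angular": [0, 0.052, 0], "grip": 40}, {"dp": [-5.2, 0, 0.2], "angular": [0, 0.078, 0], "grip": 40}, {"dp": [-6.9, 0, 0.4], "angular": [0, 0.104, 0], "grip": 40}, {"dp": [-8.6, 0, 0.6], "angular": [0, 0.13, 0], "grip": 40}, {"dp": [-10.3, 0, 0.8], "angular": [0, 0.156, 0], "grip": 40}, {"dp": [-12.0, 0, 1.1], "angular": [0, 0.182, 0], "grip": 40}, {"dp": [-13.7, 0, 1.4], "angular": [0, 0.208, 0], "grip": 40}]'

```text
clock: 28.3
position: [0.5505, -0.0705, 0.2708]
orientation: [0.019, 0.998, -0.001, 0.062]
ft_force: [0.5, -1.4, -0.2]
gripper_width: 0.055
```

```bash
python3 r.py
```

```text
t28.30 ang -7.1 pos-ang -7.3 rho 66.4 n 0.7 | rxF 0.035 M -0.168 Fn -1.4 Fu 0.6 Fz -0.2 sum -0.133 | w 0.0550 [ 0.3   0.28 -0.3   1.84  0.11  0.91  1.48] [-0.05  0.17  0.02 -0.26  0.02  0.36 -0.02]
```

>>> step_arm --rows '[{"dp": [-1.7, 0, 0], "angular": [0, 0.026, 0], "grip": 40}, {"dp": [-3.5, 0, 0.1], "angular": [0, 0.052, 0], "grip": 40}, {"dp": [-5.2, 0, 0.2], "angular": [0, 0.078, 0], "grip": 40}, {"dp": [-6.9, 0, 0.4], "angular": [0, 0.104, 0], "grip": 40}, {"dp": [-8.6, 0, 0.6], "angular": [0, 0.13, 0], "grip": 40}, {"dp": [-10.3, 0, 0.8], "angular": [0, 0.156, 0], "grip": 40}, {"dp": [-12.0, 0, 1.1], "angular": [0, 0.182, 0], "grip": 40}, {"dp": [-13.7, 0, 1.4], "angular": [0, 0.208, 0], "grip": 40}]'

```text
clock: 29.1
position: [0.5644, -0.0711, 0.2711]
orientation: [0.019, 0.999, 0.001, -0.043]
ft_force: [-0.2, -1.1, 0.6]
gripper_width: 0.0551
```

```bash
python3 r.py
```

```text
t29.10 ang 4.9 pos-ang 4.6 rho 66.3 n 0.6 | rxF -0.011 M -0.321 Fn -1.1 Fu -0.1 Fz 0.6 sum -0.332 | w 0.0551 [ 0.26  0.43 -0.28  1.63  0.12  1.19  1.47] [-0.05  0.19  0.02 -0.26  0.01  0.34 -0.01]
```

>>> step_arm --rows '[{"dp": [-1.7, 0, 0], "angular": [0, 0.026, 0], "grip": 40}, {"dp": [-3.5, 0, 0.1], "angular": [0, 0.052, 0], "grip": 40}, {"dp": [-5.2, 0, 0.2], "angular": [0, 0.078, 0], "grip": 40}, {"dp": [-6.9, 0, 0.4], "angular": [0, 0.104, 0], "grip": 40}, {"dp": [-8.6, 0, 0.6], "angular": [0, 0.13, 0], "grip": 40}, {"dp": [-10.3, 0, 0.8], "angular": [0, 0.156, 0], "grip": 40}, {"dp": [-12.0, 0, 1.1], "angular": [0, 0.182, 0], "grip": 40}, {"dp": [-13.7, 0, 1.4], "angular": [0, 0.208, 0], "grip": 40}]'

```text
clock: 29.9
position: [0.5779, -0.0716, 0.2685]
orientation: [0.019, 0.989, 0.004, -0.147]
ft_force: [0.7, -0.1, 1.6]
gripper_width: 0.0551
```

```bash
python3 r.py
```

```text
t29.90 ang 16.9 pos-ang 16.6 rho 66.3 n 0.6 | rxF 0.014 M -0.435 Fn -0.1 Fu 0.7 Fz 1.6 sum -0.421 | w 0.0551 [ 0.22  0.58 -0.26  1.41  0.12  1.46  1.47] [-0.05  0.2   0.03 -0.27  0.    0.33 -0.  ]
```

>>> step_arm --rows '[{"dp": [-1.7, 0, 0], "angular": [0, 0.026, 0], "grip": 40}, {"dp": [-3.5, 0, 0.1], "angular": [0, 0.052, 0], "grip": 40}, {"dp": [-5.2, 0, 0.2], "angular": [0, 0.078, 0], "grip": 40}, {"dp": [-6.9, 0, 0.4], "angular": [0, 0.104, 0], "grip": 40}, {"dp": [-8.6, 0, 0.6], "angular": [0, 0.13, 0], "grip": 40}, {"dp": [-10.3, 0, 0.8], "angular": [0, 0.156, 0], "grip": 40}, {"dp": [-12.0, 0, 1.1], "angular": [0, 0.182, 0], "grip": 40}, {"dp": [-13.7, 0, 1.4], "angular": [0, 0.208, 0], "grip": 40}]'

```text
clock: 30.7
position: [0.5907, -0.0721, 0.2631]
orientation: [0.019, 0.968, 0.006, -0.249]
ft_force: [1.0, -0.5, 2.1]
gripper_width: 0.0554
```

```bash
python3 r.py; sed -i 's/SK=\[/SK=[21.9,25.9,/' est.py
cat > fit.py <<'E'
from est import *
# blank angle beta: accumulates only while gripped
beta=[];b=0;prev=None
for i in range(len(L)):
    a=ang(L[i])[0]
    if not air[i]:
        if prev is not None: b+=a-prev
        prev=a
    else: prev=None
    beta.append(b)
rows=[(i,np.radians(beta[i]),np.sign(QD[i][5]),T_of(i)[1]) for i in range(len(L)) if not air[i] and abs(QD[i][5])>.2]
I,be,sg,T=map(np.array,zip(*rows))
A_=np.c_[np.sin(be),np.cos(be),-sg];x,res,_,_=np.linalg.lstsq(A_,T,rcond=None)
def rep(x,D):
    A=np.hypot(x[0],x[1]);al0=np.degrees(np.arctan2(x[1],x[0]));print("A %.3f drag %.3f alpha at beta0 %.1f; now beta %.1f alpha %.1f; to go %.1f"%(A,D,al0,beta[-1],al0+beta[-1],(180-al0-beta[-1])))
rep(x,x[2]);y=np.linalg.lstsq(A_[:,:2],T+.28*sg,rcond=None)[0];rep(y,.28)
r=A_@x-T
for k in range(len(I)): print(CL[I[k]],"beta %.1f dir %d T %.3f g %.3f fit-resid %.3f"%(np.degrees(be[k]),sg[k],T[k],T[k]+x[2]*sg[k],r[k]))
cov=np.linalg.inv(A_.T@A_)*r.var();print("sd alpha deg",np.degrees(np.sqrt(max(cov[0,0],cov[1,1]))/np.hypot(x[0],x[1])))
E
python3 fit.py
```

```text
t30.70 ang 28.9 pos-ang 28.6 rho 66.2 n 0.6 | rxF -0.011 M -0.685 Fn -0.5 Fu 1.0 Fz 2.1 sum -0.695 | w 0.0554 [ 0.18  0.75 -0.24  1.19  0.12  1.71  1.48] [-0.05  0.22  0.03 -0.28 -0.    0.32  0.01]
A 0.182 drag 0.263 alpha at beta0 78.7; now beta 96.2 alpha 174.9; to go 5.1
A 0.190 drag 0.280 alpha at beta0 72.8; now beta 96.2 alpha 169.0; to go 11.0
4.5 beta 12.0 dir 1 T -0.098 g 0.165 fit-resid 0.017
5.3 beta 24.0 dir 1 T -0.083 g 0.180 fit-resid -0.002
6.1 beta 12.0 dir -1 T 0.430 g 0.167 fit-resid 0.016
6.9 beta -0.0 dir -1 T 0.432 g 0.169 fit-resid 0.010
7.7 beta -12.0 dir -1 T 0.432 g 0.169 fit-resid -0.001
8.5 beta -24.0 dir -1 T 0.442 g 0.179 fit-resid -0.030
17.1 beta -11.9 dir 1 T -0.082 g 0.181 fit-resid -0.013
17.9 beta 0.1 dir 1 T -0.086 g 0.176 fit-resid 0.003
18.7 beta 12.2 dir 1 T -0.092 g 0.171 fit-resid 0.012
19.5 beta 24.2 dir 1 T -0.107 g 0.156 fit-resid 0.022
20.3 beta 36.3 dir 1 T -0.098 g 0.165 fit-resid 0.000
27.5 beta 48.3 dir 1 T -0.080 g 0.183 fit-resid -0.037
28.3 beta 60.3 dir 1 T -0.134 g 0.129 fit-resid -0.009
29.1 beta 72.2 dir 1 T -0.160 g 0.103 fit-resid -0.015
29.9 beta 84.2 dir 1 T -0.215 g 0.048 fit-resid 0.006
30.7 beta 96.2 dir 1 T -0.257 g 0.006 fit-resid 0.010
sd alpha deg 3.1812921255441586
```

>>> step_arm --rows '[{"dp": [0, 0, 0], "angular": [0, 0, 0], "grip": 85}, {"dp": [0, 0, 0], "angular": [0, 0, 0], "grip": 85}, {"dp": [0, 0, 0], "angular": [0, 0, 0], "grip": 85}, {"dp": [1.7, 0, 0], "angular": [0, -0.026, 0], "grip": 85}, {"dp": [3.4, 0, 0.1], "angular": [0, -0.052, 0], "grip": 85}, {"dp": [5.1, 0, 0.2], "angular": [0, -0.078, 0], "grip": 85}, {"dp": [6.9, 0, 0.4], "angular": [0, -0.104, 0], "grip": 85}, {"dp": [8.6, 0, 0.6], "angular": [0, -0.13, 0], "grip": 85}]'

```text
clock: 31.5
position: [0.5826, -0.0718, 0.2672]
orientation: [0.019, 0.983, 0.004, -0.185]
ft_force: [-0.2, 0.3, -1.1]
gripper_width: 0.0849
```

```bash
python3 r.py
```

```text
t31.50 ang 21.3 pos-ang 20.8 rho 66.5 n 0.6 | rxF 0.013 M -0.377 Fn 0.2 Fu -0.2 Fz -1.1 sum -0.364 | w 0.0849 [ 0.2   0.64 -0.25  1.33  0.12  1.55  1.47] [ 0.05 -0.21 -0.03  0.27  0.   -0.32 -0.  ]
```

>>> step_arm --rows '[{"dp": [1.7, 0, 0], "angular": [0, -0.026, 0], "grip": 85}, {"dp": [3.4, 0, 0.1], "angular": [0, -0.052, 0], "grip": 85}, {"dp": [5.1, 0, 0.2], "angular": [0, -0.078, 0], "grip": 85}, {"dp": [6.9, 0, 0.4], "angular": [0, -0.104, 0], "grip": 85}, {"dp": [8.6, 0, 0.6], "angular": [0, -0.13, 0], "grip": 85}, {"dp": [10.3, 0, 0.8], "angular": [0, -0.156, 0], "grip": 85}, {"dp": [11.9, 0, 1.1], "angular": [0, -0.182, 0], "grip": 85}, {"dp": [13.6, 0, 1.4], "angular": [0, -0.208, 0], "grip": 85}]'

```text
clock: 32.3
position: [0.5691, -0.0713, 0.2713]
orientation: [0.02, 0.997, 0.002, -0.081]
ft_force: [-0.4, -0.5, -0.1]
gripper_width: 0.0852
```

```bash
python3 r.py
```

```text
t32.30 ang 9.3 pos-ang 8.6 rho 67.0 n 0.6 | rxF -0.021 M -0.147 Fn -0.5 Fu -0.3 Fz -0.1 sum -0.168 | w 0.0852 [ 0.24  0.48 -0.28  1.55  0.12  1.29  1.47] [ 0.05 -0.2  -0.03  0.27 -0.   -0.33  0.01]
```

>>> step_arm --rows '[{"dp": [1.7, 0, 0], "angular": [0, -0.026, 0], "grip": 85}, {"dp": [3.4, 0, 0.1], "angular": [0, -0.052, 0], "grip": 85}, {"dp": [5.1, 0, 0.2], "angular": [0, -0.078, 0], "grip": 85}, {"dp": [6.9, 0, 0.4], "angular": [0, -0.104, 0], "grip": 85}, {"dp": [8.6, 0, 0.6], "angular": [0, -0.13, 0], "grip": 85}, {"dp": [10.3, 0, 0.8], "angular": [0, -0.156, 0], "grip": 85}, {"dp": [11.9, 0, 1.1], "angular": [0, -0.182, 0], "grip": 85}, {"dp": [13.6, 0, 1.4], "angular": [0, -0.208, 0], "grip": 85}]'

```text
clock: 33.1
position: [0.5551, -0.0708, 0.2726]
orientation: [0.02, 1.0, -0.0, 0.024]
ft_force: [-0.2, -0.2, 0.3]
gripper_width: 0.0849
```

```bash
python3 r.py
```

```text
t33.10 ang -2.7 pos-ang -3.3 rho 67.7 n 0.6 | rxF -0.009 M 0.033 Fn -0.2 Fu -0.1 Fz 0.3 sum 0.025 | w 0.0849 [ 0.29  0.33 -0.3   1.76  0.11  1.02  1.48] [ 0.05 -0.18 -0.02  0.26 -0.02 -0.35  0.01]
```

>>> step_arm --rows '[{"dp": [0, 0, 1], "angular": [0, 0, 0], "grip": 85}, {"dp": [0, 0, 1.5], "angular": [0, 0, 0], "grip": 85}, {"dp": [0, 0, 1.5], "angular": [0, 0, 0], "grip": 60}, {"dp": [0, 0, 1.5], "angular": [0, 0, 0], "grip": 50}, {"dp": [0, 0, 1.5], "angular": [0, 0, 0], "grip": 40}, {"dp": [0, 0, 1.5], "angular": [0, 0, 0], "grip": 40}, {"dp": [0, 0, 1.5], "angular": [0, 0, 0], "grip": 40}, {"dp": [0, 0, 1.5], "angular": [0, 0, 0], "grip": 40}]'

```text
clock: 33.9
position: [0.5555, -0.0707, 0.2713]
orientation: [0.02, 1.0, 0.0, 0.024]
ft_force: [0.5, 0.6, 1.9]
gripper_width: 0.055
```

```bash
python3 r.py
```

```text
t33.90 ang -2.8 pos-ang -3.0 rho 66.4 n 0.6 | rxF 0.038 M 0.037 Fn 0.6 Fu 0.5 Fz 1.9 sum 0.075 | w 0.0550 [ 0.29  0.33 -0.3   1.77  0.11  1.01  1.48] [ 0. -0.  0.  0.  0. -0.  0.]
```

>>> step_arm --rows '[{"dp": [1.7, 0, 0], "angular": [0, -0.026, 0], "grip": 40}, {"dp": [3.4, 0, 0.1], "angular": [0, -0.052, 0], "grip": 40}, {"dp": [5.1, 0, 0.2], "angular": [0, -0.078, 0], "grip": 40}, {"dp": [6.9, 0, 0.4], "angular": [0, -0.104, 0], "grip": 40}, {"dp": [8.6, 0, 0.6], "angular": [0, -0.13, 0], "grip": 40}, {"dp": [10.3, 0, 0.8], "angular": [0, -0.156, 0], "grip": 40}, {"dp": [11.9, 0, 1.1], "angular": [0, -0.182, 0], "grip": 40}, {"dp": [13.6, 0, 1.4], "angular": [0, -0.208, 0], "grip": 40}]'

```text
clock: 34.7
position: [0.5419, -0.0702, 0.2692]
orientation: [0.02, 0.992, -0.002, 0.128]
ft_force: [0.5, 0.1, 0.7]
gripper_width: 0.0548
```

```bash
python3 r.py
```

```text
t34.70 ang -14.8 pos-ang -14.9 rho 66.4 n 0.6 | rxF 0.046 M 0.319 Fn 0.2 Fu 0.5 Fz 0.7 sum 0.365 | w 0.0548 [ 0.33  0.2  -0.31  1.97  0.1   0.72  1.49] [ 0.05 -0.15 -0.02  0.26 -0.03 -0.38  0.02]
```

>>> step_arm --rows '[{"dp": [1.7, 0, 0], "angular": [0, -0.026, 0], "grip": 40}, {"dp": [3.4, 0, 0.1], "angular": [0, -0.052, 0], "grip": 40}, {"dp": [5.1, 0, 0.2], "angular": [0, -0.078, 0], "grip": 40}, {"dp": [6.9, 0, 0.4], "angular": [0, -0.104, 0], "grip": 40}, {"dp": [8.6, 0, 0.6], "angular": [0, -0.13, 0], "grip": 40}, {"dp": [10.3, 0, 0.8], "angular": [0, -0.156, 0], "grip": 40}, {"dp": [11.9, 0, 1.1], "angular": [0, -0.182, 0], "grip": 40}, {"dp": [13.6, 0, 1.4], "angular": [0, -0.208, 0], "grip": 40}]'

```text
clock: 35.5
position: [0.529, -0.0696, 0.2643]
orientation: [0.019, 0.973, -0.004, 0.231]
ft_force: [2.2, -0.5, -1.4]
gripper_width: 0.0551
```

```bash
python3 r.py
```

```text
t35.50 ang -26.7 pos-ang -26.9 rho 66.5 n 0.7 | rxF 0.090 M 0.498 Fn -0.4 Fu 2.2 Fz -1.4 sum 0.587 | w 0.0551 [ 0.36  0.1  -0.32  2.18  0.07  0.41  1.52] [ 0.04 -0.1  -0.01  0.25 -0.03 -0.41  0.03]
```

>>> step_arm --rows '[{"dp": [-1.7, 0, 0], "angular": [0, 0.026, 0], "grip": 40}, {"dp": [-3.4, 0, 0.1], "angular": [0, 0.052, 0], "grip": 40}, {"dp": [-5.1, 0, 0.2], "angular": [0, 0.078, 0], "grip": 40}, {"dp": [-6.9, 0, 0.4], "angular": [0, 0.104, 0], "grip": 40}, {"dp": [-8.6, 0, 0.6], "angular": [0, 0.13, 0], "grip": 40}, {"dp": [-10.3, 0, 0.8], "angular": [0, 0.156, 0], "grip": 40}, {"dp": [-11.9, 0, 1.1], "angular": [0, 0.182, 0], "grip": 40}, {"dp": [-13.6, 0, 1.4], "angular": [0, 0.208, 0], "grip": 40}]'

```text
clock: 36.3
position: [0.5411, -0.0701, 0.2689]
orientation: [0.019, 0.992, -0.002, 0.128]
ft_force: [-1.9, 1.0, 2.8]
gripper_width: 0.0552
```

```bash
python3 r.py
```

```text
t36.30 ang -14.7 pos-ang -15.6 rho 66.4 n 0.7 | rxF -0.074 M 0.571 Fn 0.9 Fu -1.9 Fz 2.8 sum 0.496 | w 0.0552 [ 0.33  0.2  -0.31  1.97  0.1   0.72  1.49] [-0.05  0.15  0.02 -0.26  0.03  0.38 -0.02]
```

>>> step_arm --rows '[{"dp": [-1.7, 0, 0], "angular": [0, 0.026, 0], "grip": 40}, {"dp": [-3.4, 0, 0.1], "angular": [0, 0.052, 0], "grip": 40}, {"dp": [-5.1, 0, 0.2], "angular": [0, 0.078, 0], "grip": 40}, {"dp": [-6.9, 0, 0.4], "angular": [0, 0.104, 0], "grip": 40}, {"dp": [-8.6, 0, 0.6], "angular": [0, 0.13, 0], "grip": 40}, {"dp": [-10.3, 0, 0.8], "angular": [0, 0.156, 0], "grip": 40}, {"dp": [-11.9, 0, 1.1], "angular": [0, 0.182, 0], "grip": 40}, {"dp": [-13.6, 0, 1.4], "angular": [0, 0.208, 0], "grip": 40}]'

```text
clock: 37.1
position: [0.5547, -0.0707, 0.2712]
orientation: [0.02, 1.0, -0.0, 0.023]
ft_force: [-0.8, 0.2, 3.9]
gripper_width: 0.0552
```

```bash
python3 r.py
```

```text
t37.10 ang -2.7 pos-ang -3.8 rho 66.4 n 0.6 | rxF -0.035 M 0.167 Fn 0.2 Fu -0.8 Fz 3.9 sum 0.132 | w 0.0552 [ 0.29  0.33 -0.3   1.77  0.11  1.01  1.48] [-0.05  0.18  0.02 -0.26  0.02  0.35 -0.01]
```

>>> step_arm --rows '[{"dp": [-1.7, 0, 0], "angular": [0, 0.026, 0], "grip": 40}, {"dp": [-3.4, 0, 0.1], "angular": [0, 0.052, 0], "grip": 40}, {"dp": [-5.1, 0, 0.2], "angular": [0, 0.078, 0], "grip": 40}, {"dp": [-6.9, 0, 0.4], "angular": [0, 0.104, 0], "grip": 40}, {"dp": [-8.6, 0, 0.6], "angular": [0, 0.13, 0], "grip": 40}, {"dp": [-10.3, 0, 0.8], "angular": [0, 0.156, 0], "grip": 40}, {"dp": [-11.9, 0, 1.1], "angular": [0, 0.182, 0], "grip": 40}, {"dp": [-13.6, 0, 1.4], "angular": [0, 0.208, 0], "grip": 40}]'

```text
clock: 37.9
position: [0.5684, -0.0713, 0.2706]
orientation: [0.02, 0.997, 0.002, -0.081]
ft_force: [-1.1, -0.1, 3.2]
gripper_width: 0.055
```

```bash
python3 r.py; python3 fit.py
```

```text
t37.90 ang 9.3 pos-ang 8.1 rho 66.3 n 0.6 | rxF -0.103 M -0.044 Fn -0.2 Fu -1.1 Fz 3.2 sum -0.147 | w 0.0550 [ 0.24  0.48 -0.28  1.55  0.12  1.29  1.47] [-0.05  0.19  0.03 -0.27  0.01  0.33 -0.  ]
A 0.195 drag 0.281 alpha at beta0 68.9; now beta 108.3 alpha 177.2; to go 2.8
A 0.194 drag 0.280 alpha at beta0 69.2; now beta 108.3 alpha 177.4; to go 2.6
4.5 beta 12.0 dir 1 T -0.098 g 0.183 fit-resid 0.009
5.3 beta 24.0 dir 1 T -0.079 g 0.202 fit-resid -0.008
6.1 beta 12.0 dir -1 T 0.448 g 0.167 fit-resid 0.025
6.9 beta -0.0 dir -1 T 0.442 g 0.160 fit-resid 0.021
7.7 beta -12.0 dir -1 T 0.433 g 0.152 fit-resid 0.011
8.5 beta -24.0 dir -1 T 0.436 g 0.155 fit-resid -0.017
17.1 beta -11.9 dir 1 T -0.085 g 0.196 fit-resid -0.033
17.9 beta 0.1 dir 1 T -0.091 g 0.190 fit-resid -0.008
18.7 beta 12.2 dir 1 T -0.095 g 0.186 fit-resid 0.006
19.5 beta 24.2 dir 1 T -0.106 g 0.175 fit-resid 0.019
20.3 beta 36.3 dir 1 T -0.091 g 0.190 fit-resid -0.002
27.5 beta 48.3 dir 1 T -0.083 g 0.198 fit-resid -0.025
28.3 beta 60.3 dir 1 T -0.140 g 0.142 fit-resid 0.009
29.1 beta 72.2 dir 1 T -0.163 g 0.118 fit-resid 0.004
29.9 beta 84.2 dir 1 T -0.215 g 0.067 fit-resid 0.021
30.7 beta 96.2 dir 1 T -0.251 g 0.030 fit-resid 0.019
34.7 beta 84.2 dir -1 T 0.374 g 0.093 fit-resid -0.005
35.5 beta 72.3 dir -1 T 0.442 g 0.160 fit-resid -0.038
36.3 beta 84.3 dir 1 T -0.180 g 0.102 fit-resid -0.014
37.1 beta 96.3 dir 1 T -0.231 g 0.050 fit-resid -0.001
37.9 beta 108.3 dir 1 T -0.271 g 0.010 fit-resid -0.001
sd alpha deg 1.92548054057482
```

>>> step_arm --rows '[{"dp": [-1.7, 0, 0], "angular": [0, 0.026, 0], "grip": 40}, {"dp": [-3.4, 0, 0.1], "angular": [0, 0.052, 0], "grip": 40}, {"dp": [-5.1, 0, 0.2], "angular": [0, 0.078, 0], "grip": 40}, {"dp": [-6.9, 0, 0.4], "angular": [0, 0.104, 0], "grip": 40}, {"dp": [-8.6, 0, 0.6], "angular": [0, 0.13, 0], "grip": 40}, {"dp": [-10.3, 0, 0.8], "angular": [0, 0.156, 0], "grip": 40}, {"dp": [-11.9, 0, 1.1], "angular": [0, 0.182, 0], "grip": 40}, {"dp": [-13.6, 0, 1.4], "angular": [0, 0.208, 0], "grip": 40}]'

```text
clock: 38.7
position: [0.5818, -0.0718, 0.2672]
orientation: [0.019, 0.983, 0.004, -0.184]
ft_force: [-0.0, -0.1, 2.9]
gripper_width: 0.0551
```

```bash
python3 r.py
```

```text
t38.70 ang 21.2 pos-ang 20.1 rho 66.3 n 0.6 | rxF -0.066 M -0.313 Fn -0.1 Fu -0.0 Fz 2.9 sum -0.380 | w 0.0551 [ 0.2   0.64 -0.26  1.34  0.13  1.55  1.47] [-0.05  0.21  0.03 -0.27  0.    0.32  0.  ]
```

>>> step_arm --rows '[{"dp": [1.7, 0, 0], "angular": [0, -0.026, 0], "grip": 40}, {"dp": [3.4, 0, 0.1], "angular": [0, -0.052, 0], "grip": 40}, {"dp": [5.1, 0, 0.2], "angular": [0, -0.078, 0], "grip": 40}, {"dp": [6.9, 0, 0.4], "angular": [0, -0.104, 0], "grip": 40}, {"dp": [8.6, 0, 0.6], "angular": [0, -0.13, 0], "grip": 40}, {"dp": [10.3, 0, 0.8], "angular": [0, -0.156, 0], "grip": 40}, {"dp": [11.9, 0, 1.1], "angular": [0, -0.182, 0], "grip": 40}, {"dp": [13.6, 0, 1.4], "angular": [0, -0.208, 0], "grip": 40}]'

```text
clock: 39.5
position: [0.5687, -0.0713, 0.2706]
orientation: [0.02, 0.997, 0.002, -0.081]
ft_force: [1.7, 0.5, -0.8]
gripper_width: 0.0553
```

```bash
python3 r.py
```

```text
t39.50 ang 9.3 pos-ang 8.4 rho 66.3 n 0.6 | rxF 0.117 M -0.371 Fn 0.6 Fu 1.7 Fz -0.8 sum -0.254 | w 0.0553 [ 0.24  0.48 -0.28  1.55  0.12  1.29  1.47] [ 0.05 -0.19 -0.03  0.27 -0.01 -0.33  0.  ]
```

>>> step_arm --rows '[{"dp": [1.7, 0, 0], "angular": [0, -0.026, 0], "grip": 40}, {"dp": [3.4, 0, 0.1], "angular": [0, -0.052, 0], "grip": 40}, {"dp": [5.1, 0, 0.2], "angular": [0, -0.078, 0], "grip": 40}, {"dp": [6.9, 0, 0.4], "angular": [0, -0.104, 0], "grip": 40}, {"dp": [8.6, 0, 0.6], "angular": [0, -0.13, 0], "grip": 40}, {"dp": [10.3, 0, 0.8], "angular": [0, -0.156, 0], "grip": 40}, {"dp": [11.9, 0, 1.1], "angular": [0, -0.182, 0], "grip": 40}, {"dp": [13.6, 0, 1.4], "angular": [0, -0.208, 0], "grip": 40}]'

```text
clock: 40.3
position: [0.555, -0.0707, 0.2712]
orientation: [0.02, 1.0, 0.0, 0.024]
ft_force: [2.1, 0.1, 0.0]
gripper_width: 0.0549
```

```bash
python3 r.py; python3 fit.py|(head -2;tail -9)
```

```text
t40.30 ang -2.7 pos-ang -3.5 rho 66.4 n 0.7 | rxF 0.136 M 0.050 Fn 0.2 Fu 2.1 Fz 0.0 sum 0.186 | w 0.0549 [ 0.29  0.33 -0.3   1.77  0.11  1.01  1.48] [ 0.05 -0.18 -0.02  0.26 -0.02 -0.35  0.01]
A 0.195 drag 0.279 alpha at beta0 70.8; now beta 96.3 alpha 167.0; to go 13.0
A 0.195 drag 0.280 alpha at beta0 70.7; now beta 96.3 alpha 166.9; to go 13.1
```

>>> step_arm --rows '[{"dp": [-2.6, 0, 0.1], "angular": [0, 0.04, 0], "grip": 40}, {"dp": [-5.3, 0, 0.2], "angular": [0, 0.08, 0], "grip": 40}, {"dp": [-7.9, 0, 0.5], "angular": [0, 0.12, 0], "grip": 40}, {"dp": [-10.6, 0, 0.8], "angular": [0, 0.16, 0], "grip": 40}, {"dp": [-13.2, 0, 1.3], "angular": [0, 0.2, 0], "grip": 40}, {"dp": [-14.9, 0, 1.7], "angular": [0, 0.227, 0], "grip": 40}, {"dp": [-14.9, 0, 1.7], "angular": [0, 0.227, 0], "grip": 40}, {"dp": [-14.9, 0, 1.7], "angular": [0, 0.227, 0], "grip": 40}]'

```text
clock: 41.1
position: [0.5698, -0.0713, 0.2704]
orientation: [0.02, 0.996, 0.002, -0.09]
ft_force: [0.2, 0.5, 4.3]
gripper_width: 0.0548
```

```bash
python3 r.py; python3 fit.py > f.txt; head -2 f.txt; tail -10 f.txt
python3 - <<'E'
from h import *
im=[]
for c in("scene","side"):
    im.append(snapshot(c))
    for nm in("blank_knot","blank_center"):
        for d in pinpoint(c,nm)[:2]:
            v=np.array(d["at"])-C;print(c,nm,np.round(d["at"],4),round(d["confidence"],2),"angle",np.degrees(np.arctan2(v@U,v@Z)).round(1),"r",np.hypot(v@U,v@Z).round(3))
cv2.imwrite("pics/d.png",np.hstack([cv2.resize(i,(400,300)) for i in im]))
show()
E
```

```text
t41.10 ang 10.3 pos-ang 9.4 rho 66.3 n 0.6 | rxF -0.034 M 0.440 Fn 0.5 Fu 0.2 Fz 4.3 sum 0.406 | w 0.0548 [ 0.24  0.5  -0.28  1.53  0.12  1.31  1.47] [ 0.   -0.   -0.    0.01 -0.   -0.01  0.  ]
A 0.195 drag 0.279 alpha at beta0 70.8; now beta 109.3 alpha 180.1; to go -0.1
A 0.195 drag 0.280 alpha at beta0 70.7; now beta 109.3 alpha 180.0; to go -0.0
30.7 beta 96.2 dir 1 T -0.251 g 0.028 fit-resid 0.015
34.7 beta 84.2 dir -1 T 0.374 g 0.095 fit-resid -0.013
35.5 beta 72.3 dir -1 T 0.442 g 0.162 fit-resid -0.045
36.3 beta 84.3 dir 1 T -0.180 g 0.100 fit-resid -0.018
37.1 beta 96.3 dir 1 T -0.231 g 0.048 fit-resid -0.005
37.9 beta 108.3 dir 1 T -0.271 g 0.008 fit-resid -0.005
38.7 beta 120.2 dir 1 T -0.334 g -0.055 fit-resid 0.018
39.5 beta 108.2 dir -1 T 0.261 g -0.018 fit-resid 0.021
40.3 beta 96.3 dir -1 T 0.320 g 0.041 fit-resid 0.003
sd alpha deg 1.5824825717367645
scene blank_knot [ 0.4943 -0.0703  0.2794] 0.93 angle -41.0 r 0.099
scene blank_center [ 0.5592 -0.0682  0.2038] 0.92 angle 176.5 r 0.001
side blank_knot [ 0.4994 -0.0715  0.2839] 0.73 angle -37.0 r 0.099
side blank_center [ 0.56   -0.0682  0.2063] 0.92 angle 33.9 r 0.002
clock 41.4
position [ 0.5698 -0.0713  0.2704]
orientation [ 0.0196  0.9958  0.0023 -0.0897]
ft_force [0.3779 0.3643 5.8177]
torque [-0.0317  0.4619 -0.3564]
gripper_width 0.0552
joint_pos [ 0.2417  0.4945 -0.2796  1.535   0.1243  1.3111  1.4708]
```

View pics/d.png

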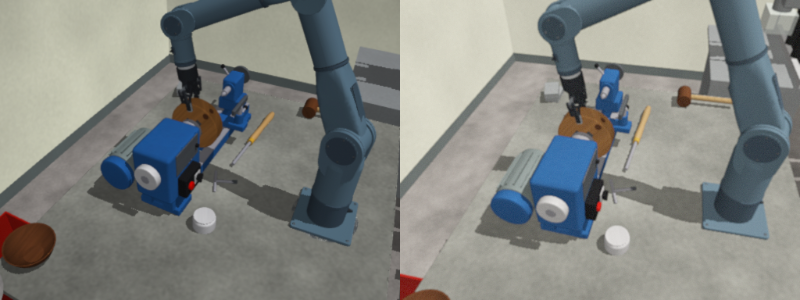

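>>> step_arm --rows '[{"dp": [0, 0, 0], "angular": [0, 0, 0], "grip": 40}, {"dp": [0, 0, 0], "angular": [0, 0, 0], "grip": 40}, {"dp": [0, 0, 0], "angular": [0, 0, 0], "grip": 40}, {"dp": [0, 0, 0], "angular": [0, 0, 0], "grip": 40}, {"dp": [0, 0, 0], "angular": [0, 0, 0], "grip": 40}, {"dp": [0, 0, 0], "angular": [0, 0, 0], "grip": 40}, {"dp": [0, 0, 0], "angular": [0, 0, 0], "grip": 40}, {"dp": [0, 0, 0], "angular": [0, 0, 0], "grip": 40}]'

```text
clock: 42.2
position: [0.5698, -0.0714, 0.2704]
orientation: [0.02, 0.996, 0.002, -0.09]
ft_force: [-1.0, 0.1, 4.8]
gripper_width: 0.0549
```

```bash
python3 r.py; python3 est.py | tail -4|head -3; head -1 <(python3 fit.py)
python3 - <<'E'
from h import *
snapshot("scene");pts("scene",["blank_knot","gouge_mid","chuck_key_mid","wax_tin_mid"],1)
E
python3 r.py
```

```text
t42.20 ang 10.3 pos-ang 9.3 rho 66.3 n 0.6 | rxF -0.115 M 0.515 Fn 0.0 Fu -1.0 Fz 4.8 sum 0.400 | w 0.0549 [ 0.24  0.49 -0.28  1.54  0.12  1.31  1.47] [ 0.  0. -0. -0. -0. -0.  0.]
42.2 GRIP 10.3 T 0.071 F [-1.34  0.46  4.74] M [-0.098  0.214 -0.28 ] res 0.003 qd6 -0.00 | ft [-1.   0.1  4.8]
circle fit du,dz,rho mm [-0.2099 -0.5008 66.8179] [-0.222 -0.147 -0.236 -0.179 -0.176 -0.193 -0.189  0.121  0.206  0.259
  0.277  0.275  0.183 -0.073 -0.043  0.008  0.021 -0.014 -0.072  0.074
A 0.195 drag 0.279 alpha at beta0 70.8; now beta 109.3 alpha 180.1; to go -0.1
blank_knot [(array([ 0.4932, -0.0665,  0.2839]), 0.7)]
gouge_mid [(array([ 0.3894, -0.3097,  0.0193]), 0.89)]
chuck_key_mid [(array([ 0.4246, -0.0042,  0.0057]), 0.78)]
wax_tin_mid [(array([0.3897, 0.2296, 0.0243]), 0.74)]
t42.45 ang 10.3 pos-ang 9.3 rho 66.3 n 0.6 | rxF -0.094 M 0.579 Fn 0.4 Fu -0.7 Fz 4.7 sum 0.484 | w 0.0549 [ 0.24  0.49 -0.28  1.54  0.12  1.31  1.47] [-0. -0. -0. -0. -0.  0. -0.]
```

Still and held; static torque is within the drag, bystanders unmoved. Handing in.

```bash
python3 -c "
from cell import *
print(sign_off())"
```

```text
the job is handed in; nothing more can be done
None
```

I turned the blank so that its heavy side points straight down. The job is handed in with the gripper still closed on the rim and the blank held still.

**How I found the heavy side:** I gripped the rim across its thickness and turned the blank slowly both ways, in several strokes with regrips. The force sensor was too noisy (about 0.5 N). I measured the turning torque from the joint torques instead, after sweeping the same path with the gripper open to cancel the arm's own weight.

**Result:** The fit over all strokes gave a heavy-side pull of 0.195 N m and a drag of 0.279 N m, against your 0.28. The heavy side sits at 180° (straight down), with a fitted spread of about 1.6°. Near the end, the pull averaged over both directions was about 0 at 1° before the final position and had opposite signs on either side.

**Last checks:**
- **Rotation:** the knot had moved about 108° in the pictures, against 109.3° by the arm's own angle count.
- **Stillness:** the joints were at rest, the grip was on the blank at 55 mm, and about 5 N remained at the wrist.
- **Bench items:** the gouge, chuck key and wax tin were within about 3 mm of where they started, which is camera error.
- **Time:** 42.5 s of the 72 s allowed.

**Disagreements:**
- Single torque readings scattered by up to 0.045 N m around the fit, so I would trust the angle to about 2–3°.
- While holding still, the force sensor suggested more torque about the spindle than the drag could hold. The joint torques gave 0.07 N m, well within the drag, and the blank did not creep.

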